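# Load the trimming blade into the slicer's blade holder

## Robot

A 6-joint arm with a two-finger parallel gripper is mounted at the origin on the work surface. World frame = base frame: x ahead of the robot, y to its left, z up, the work surface at z = 0. Lengths are in m, angles in degrees, forces in N, time in s.
With the tool pointing down it reaches from about 0.35 to 0.875 m from the base axis. Payload 4.2 kg.
Tool frame: the origin (TCP) lies midway between the tips of the shut fingers; the grasp point (between the pads) lies 19 mm behind it; z points along the fingers, y is the direction in which the jaws open and shut (so a half turn about z gives the same grasp; the last joint's range is limited). The gripper opens to 87 mm and grips with 3 to 60 N. Pads are 19 mm wide; open, the fingers measure 117 mm over their backs; the gripper's body (75 mm by 190 mm) begins 51 mm behind the grasp point.
Start: joints at [-54.798, 22.042, 0.453, 0, -68.411, -14.817], TCP at [0.218, -0.586, 0.223] pointing down, gripper open.
Joint ranges: [-179.83, 179.83], [-69.29, 118.12], [-61.27, 80.66], [-181.25, 117.63], [-171.15, -9.14], [-177.46, 177.46]. Speed limits (degrees/s): [159.86, 159.86, 180, 180, 180, 180].

## Interface

Orientations are given as a 3x3 rotation matrix whose columns are the frame's x, y, z axes.
In Python, from station import sense, capture, calibration, finish_job gives the robot as it stands.
- The arm moves only by the tool carry_out, never from a script. Its argument "commands" is one flat list of numbers, 6 for each row, row after row: the shift along the tool's x, y, z in mm, then the turn, a rotation vector about the tool's x, y, z in rad. A call has 1 to 5 rows; each row shifts and turns the pose as measured when the row begins, along the tool's axes as they then stand; what a row does not reach is not made up. A row lasts 1/8 s, in which the tool goes at most 62.5 mm and 10.7 degrees, less where a joint would pass 70% of its speed; a pose out of reach is approached as far as the arm can. A call is refused whole if a number of a shift passes 62.5 or a number of a turn 0.188, either way. A call with a gripper value outside its range is refused whole. "grip" is the finger opening in mm, from 0 to 87, set as the call begins (left out, the last holds). The fingers move at their own pace and stop on an object; the grip force is fixed at half the most. Time passes only in rows, so rows that do not move let the fingers close. It gives the time, the measured TCP pose, the force and the opening at its end, in the units of the state.
- sense(): the state, without advancing time (a new reading comes with each control period).
- capture(name): name is "scene" or "top" or "wrist"; returns the picture (480x640x3 uint8, red, green, blue); there is no depth.
- calibration(name): a dict with "fx", "fy", "cx", "cy" (pixels), "rvec" (rotation vector, rad) and "tvec" (3), from world to camera coordinates, as OpenCV has them. Camera axes: x right, y down, z forward; pixel columns grow to the right and rows downward; lengths in m; the calibration is good to about 2 mm. A picture is of the moment at which its call begins: read the wrist's pose just before it. calibration takes no time and is no camera call; for the wrist camera it gives the pose at the moment of the call.
- finish_job(): hands the job in, once; it reports no verdict.
The state is a dict: "time_s": time; "joints": joint angles; "joint_velocities": joint speeds; "effort": joint torques, N m; "tcp_pos": TCP position; "ee_rot": TCP orientation; "wrist_force": force on the tool from outside, world axes, zero at the start; "moment": the same for the moment, N m; "gripper_width": opening from 0.0 (shut) to 1.0 (fully open).
Only numpy, scipy, OpenCV 4.12 (cv2) and the standard library are available. Lean on these libraries where they do the work, as an engineer would, in place of code of your own. Each camera call takes 0.05 s, during which the arm holds its last target.

## Task

Take the trimming blade from the white tray by its finger grip and lay it flat on the bed of the blade holder, with the notch in its back edge over the locating pin and its back edge fully home against the fence; let go of it, and only then swing the clamp arm fully over the blade. The pin can stand anywhere along its short slot, so set the blade down slowly and feel for the pin gently: never press or knock the blade hard against the holder, and leave the jar, the bottle and the dish where they are.

Things in the scene. Friction and masses are not known exactly. Their poses are not given: they have to be found in the camera images.
- blade: Flat steel trimming blade, 44 mm (its x) by 136 mm (its y), 5 mm thick, 0.15 to 0.3 kg, flat in the tray at the start. Origin: centre of the underside; z up, +x to the back edge with the notch, -x to the thinned cutting edge.
- finger_grip (a point): On the blade: centre of its finger grip, an upright grey plastic block 12 mm (x) by 30 mm (y), from 5 to 39 mm above the blade's underside; this point is at blade x = -10, y = 0, z = 22 mm. Axes as the blade's.
- notch (a point): On the blade: middle of the mouth of its notch, at the back edge's line and the underside's height (blade x = 22, y = 0, z = 0 mm). The notch is 10 mm wide (y), 11.5 mm deep (x), square-cornered, open at the back edge, right through the thickness. Axes as the blade's.
- holder: Fixed blade holder: white foot plate, x from -60 to +70, y from -118 to +118 mm, 10 mm thick; aluminium bed, x from -30 to +20, y from -90 to +90 mm, top 30 mm above the table. Origin on the table under the middle of its length; +x to the fence, which the blade's back (+x) edge must meet. Fence: wall with its face at x = 20 mm, 8 mm higher than the bed, 150 mm long (y).
- seat (a point): On the holder: foot of the fence's face, on the bed's top, mid length (holder x = 20, y = 0, z = 30 mm). Axes as the holder's. With the blade home, notch is at x = 0, z = 0 of this frame and at the pin's y; the cutting edge lies at x = -44 mm.
- slot (a point): On the holder: middle of the pin's slot, on the bed's top 6 mm before the fence. The pin: rigid upright steel, 8 mm diameter, 10 mm high, locked anywhere within 14 mm of this point along the holder's y, new each time, not measured; a black thumb screw behind the fence has the same y. The notch has 1 mm play each side of it; the back edge meets the fence before the notch bottoms.
- clamp (a joint): Swing clamp on the holder: steel arm turning level about an upright axis at holder x = -2, y = 104 mm. 0 rad: arm points to holder -x, clear of the blade; grows counterclockwise from above to a stop at 1.6; at 1.57 it points to -y over the blade's end. Starts at 0 to 0.4, stiff (about 3 N at the knob), stays where left. Underside 6.5 mm above the bed, arm 6 mm thick.
- clamp_knob (a point): Centre of the upright black knob on the clamp arm, 14 mm diameter, 26 mm tall, 45 mm from the arm's turning axis; this point is 55.5 mm above the table, the knob reaching 13 mm above it and 13 mm below it, to the arm's top.
- tray: Fixed white open tray, 150 (x) by 210 (y) mm, rim 12 mm high, walls and floor 4 mm thick, the blade in it. Origin: centre of the underside.
- jar: Bystander: closed glass jar, 72 mm diameter, 75 mm tall, upright. Origin: centre of the underside.
- bottle: Bystander: amber glass bottle, 68 mm diameter, 130 mm tall, upright. Origin: centre of the underside.
- dish: Bystander: flat covered clear dish, 90 mm diameter, 18 mm tall. Origin: centre of the underside.
Mind the look-alikes: they are no part of the job. Of the things that look like the blade, take the one that is farthest from the robot's base at the start.

How it is judged (in metres and radians):
On the way, in this order (a step that is already met when the one before it is completed fails the run):
1. the blade is lifted out of the tray (height (world z) of blade above 0.022 m and contact force between blade and tray below 0.05 N), for 0.1 s.
2. the blade lies home on the bed, notch over the pin, let go, with the clamp still open (below 0.8 rad) (x of notch in the frame of seat between -0.002 and 0.002 m and y of notch in the frame of seat between -0.018 and 0.018 m and z of notch in the frame of seat between -0.002 and 0.002 m and angle between the x axis of blade and the x axis of holder, either way round below 0.035 rad and angle between blade's own z axis and vertical below 0.035 rad and contact force between blade and the fingers below 0.2 N and value of joint clamp below 0.8 rad), for 0.2 s.
At the end, for the whole second after the job is handed in: The blade rests, released, on the bed: back edge within 2 mm of the fence, underside within 2 mm of the bed, square and flat within 2 degrees, notch over the pin (at most 18 mm from the middle of the fence); the clamp arm is over it at 1.4 rad or more (x of notch in the frame of seat between -0.002 and 0.002 m and y of notch in the frame of seat between -0.018 and 0.018 m and z of notch in the frame of seat between -0.002 and 0.002 m and angle between the x axis of blade and the x axis of holder, either way round below 0.035 rad and angle between blade's own z axis and vertical below 0.035 rad and contact force between blade and the fingers below 0.2 N and value of joint clamp above 1.4 rad and linear speed of blade below 0.01 m/s); the robot touches nothing.
It fails at once if the blade is pressed or knocked against the holder, its pin or its clamp with more than 40 N (contact force between blade and holder above 40 N).
It fails at once if the jar is moved more than 20 mm (distance of jar from where it was at the start of the episode above 0.02 m).
It fails at once if the bottle is moved more than 20 mm (distance of bottle from where it was at the start of the episode above 0.02 m).
It fails at once if the dish is moved more than 20 mm (distance of dish from where it was at the start of the episode above 0.02 m).
It also fails if it takes over 72 s, if anything falls off the work surface, if the arm or the gripper's body presses on something with over 40 N, if the wrist force passes 120 N, or if a joint passes its speed limit or range.

## Working session

There is one attempt and no reset: what is moved stays moved. The work goes in short steps, Python scripts to look and compute and a tool call to move; the robot and the scene stay as the last step left them, time stands still between calls to the robot, and variables do not carry over. Pictures are saved under pics/ and viewed, and the job is handed in when it is done.

Besides the shell and the picture viewer there is one more tool, called after ">>>" as name(argument=value, ...), one argument or row to a line, values as JSON. carry_out: Moves the arm, as the interface text tells. Its arguments: {"type":"object","properties":{"commands":{"type":"array"},"grip":{"type":"number"}},"required":["commands"]}

```bash
ls; mkdir -p pics; python3 - <<'E'
from station import *
import cv2
for n in ["scene","top","wrist"]:
    c=calibration(n); print(n,c)
    cv2.imwrite(f"pics/{n}0.png",cv2.cvtColor(capture(n),cv2.COLOR_RGB2BGR))
s=sense();print(s)
E
```

```text
pics
scene {'fx': 491.44945148314434, 'fy': 491.44945148314434, 'cx': 324.6824493298435, 'cy': 232.9113035455845, 'rvec': array([ 1.37420008,  2.08477431, -0.93170674]), 'tvec': array([ 0.27280594, -0.2408708 ,  1.3905353 ])}
top {'fx': 601.778435698495, 'fy': 601.778435698495, 'cx': 323.24933671039014, 'cy': 241.03491781994197, 'rvec': array([ 2.156109  , -2.14032546,  0.13131303]), 'tvec': array([-0.06526469,  0.54344369,  1.319448  ])}
wrist {'fx': 402.19163683303645, 'fy': 402.19163683303645, 'cx': 314.9584182708102, 'cy': 238.15669960307994, 'rvec': array([-1.68465169, -2.41993571, -0.36628863]), 'tvec': array([ 0.62494798, -0.03593248,  0.39177667])}
{'time_s': 0.15, 'joints': array([-5.47987031e+01,  2.20818040e+01,  3.97989669e-01, -2.12010025e-02,
       -6.84116177e+01, -1.48168677e+01]), 'joint_velocities': array([ 0.0889102 , -0.15557455,  0.36760773,  0.07433679, -0.03329417,
        0.00500118]), 'effort': array([ 2.54201361e-03, -3.91054058e+01,  1.87588763e+01,  4.22235176e+00,
        1.23689641e-02, -1.42261483e-04]), 'tcp_pos': array([ 0.21755955, -0.58542615,  0.22169852]), 'ee_rot': array([[-9.37424165e-01, -3.48188848e-01, -6.78973593e-04],
       [-3.48189497e-01,  9.37422873e-01,  1.55933727e-03],
       [ 9.35415293e-05,  1.69817191e-03, -9.99998554e-01]]), 'wrist_force': array([ 0.88517182, -0.39179796,  0.01363294]), 'moment': array([-0.06650151, -0.00318011, -0.01119115]), 'gripper_width': 0.9993214630845062}
```

View pics/scene0.png

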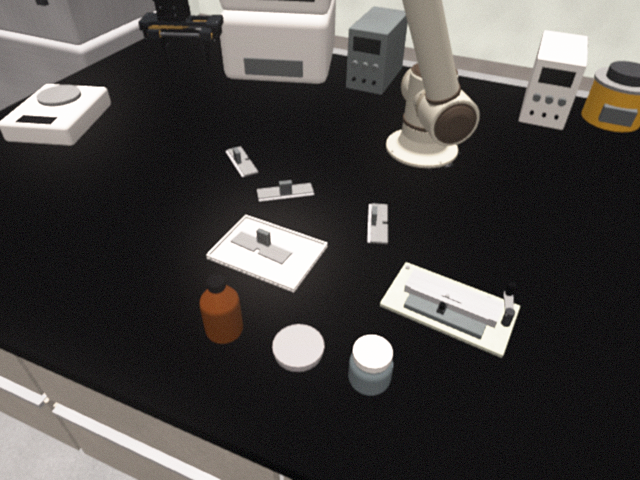

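View pics/top0.png

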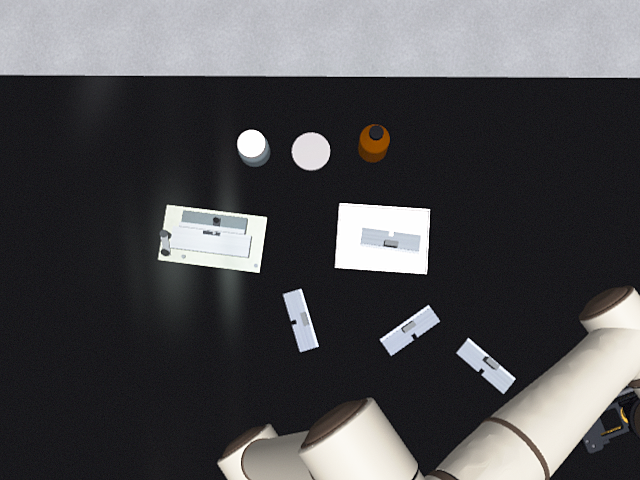

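View pics/wrist0.png

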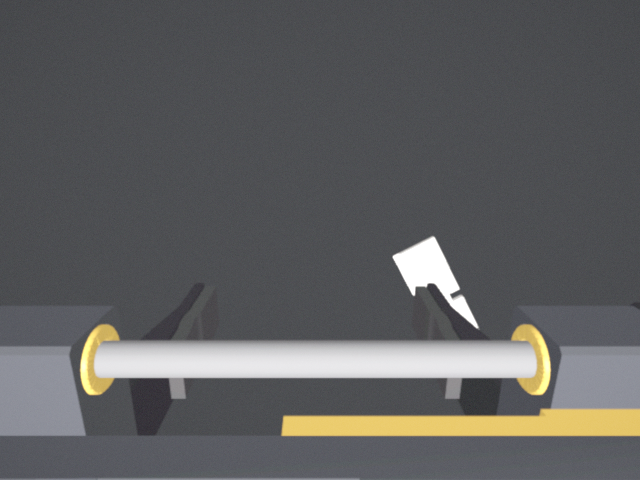

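```bash
python3 - <<'E'
import cv2
t=cv2.imread("pics/top0.png")
cv2.imwrite("pics/th.png",cv2.resize(t[195:280,150:275],None,fx=6,fy=6,interpolation=cv2.INTER_CUBIC))
cv2.imwrite("pics/tt.png",cv2.resize(t[195:285,325:440],None,fx=6,fy=6,interpolation=cv2.INTER_CUBIC))
s=cv2.imread("pics/scene0.png")
cv2.imwrite("pics/sh.png",cv2.resize(s[255:355,375:525],None,fx=5,fy=5,interpolation=cv2.INTER_CUBIC))
E
```

```text
(no output)
```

View pics/th.png

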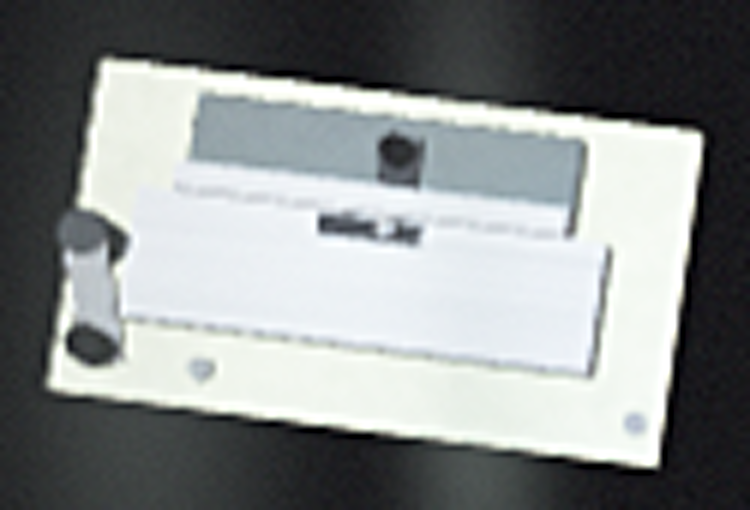

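View pics/tt.png

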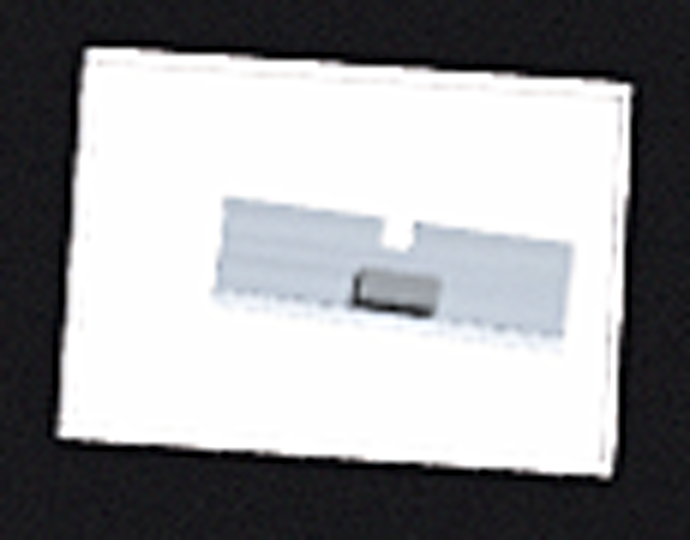

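View pics/sh.png

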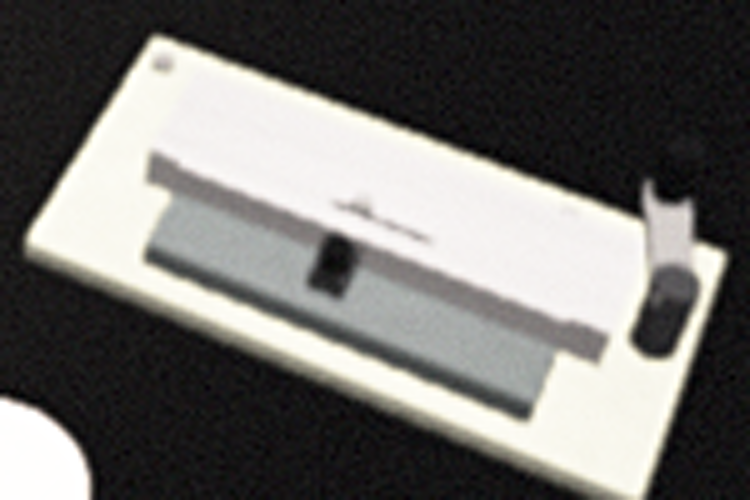

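Look-alikes (top view pixels): (300,320), (410,330), (487,366) and the one in the white tray at (390,240). Image up is away from the base, so the tray one is the farthest, and it is the blade. The enlarged crop confirms it: notch on the upper (+x) edge and an upright grip at (391,243). The holder is centred at about (212,240), with its fence on the far side, the clamp at the left end and the screw at (217,220).

```bash
cat > h.py <<'E'
import numpy as np, cv2
from station import *
def ray(c,uv):
    R=cv2.Rodrigues(np.array(c["rvec"]))[0]; t=np.array(c["tvec"]).reshape(3)
    C=-R.T@t; d=R.T@np.array([(uv[0]-c["cx"])/c["fx"],(uv[1]-c["cy"])/c["fy"],1.]); return C,d
def onz(c,uv,z):
    C,d=ray(c,uv); return C+d*(z-C[2])/d[2]
def proj(c,P):
    return cv2.projectPoints(np.float64(P).reshape(-1,3),np.array(c["rvec"]),np.array(c["tvec"]),np.array([[c["fx"],0,c["cx"]],[0,c["fy"],c["cy"]],[0,0,1.]]),None)[0].reshape(-1,2)
E
python3 - <<'E'
from h import *
c=calibration("top"); im=cv2.imread("pics/top0.png").astype(int)
# crops -> pixels
th=lambda x,y:(150+(x+.5)/6-.5,195+(y+.5)/6-.5); tt=lambda x,y:(325+(x+.5)/6-.5,195+(y+.5)/6-.5)
g=im.sum(2)/3
# foot outline
def rect(m,z,name):
    m=m.astype(np.uint8); n,l,st,_=cv2.connectedComponentsWithStats(m)
    k=1+np.argmax(st[1:,4]); m=(l==k).astype(np.uint8)
    cs=max(cv2.findContours(m,cv2.RETR_EXTERNAL,cv2.CHAIN_APPROX_NONE)[0],key=cv2.contourArea)[:,0]
    P=np.array([onz(c,p,z)[:2] for p in cs]); r=cv2.minAreaRect((P*1000).astype(np.float32)); print(name,r, cv2.boxPoints(r).tolist())
roi=np.zeros(g.shape,bool); roi[200:280,150:275]=1
rect(roi&(g>60),.010,"foot")
roi[:]=0; roi[198:285,325:440]=1
rect(roi&(g>120),.012,"tray")
roi[:]=0; roi[220:256,355:425]=1
rect(roi&(g<225)&(g>60),.009,"blade")
print("blade corners",[onz(c,tt(*p),.009).round(4)[:2] for p in [(225,197),(573,242),(562,336),(215,293)]])
print("notch",[onz(c,tt(*p),.009).round(4)[:2] for p in [(384,216),(415,222),(383,243),(412,248)]])
print("grip top",[onz(c,tt(*p),.043).round(4)[:2] for p in [(366,268),(441,275),(436,308),(358,300)]])
print("bed corners",[onz(c,th(*p),.030).round(4)[:2] for p in [(125,318),(594,376),(610,245),(133,190)]])
print("fence foot/top line", onz(c,th(176,188),.030)[:2],onz(c,th(565,237),.03)[:2])
print("fence ends top far",onz(c,th(186,163),.038)[:2],onz(c,th(576,206),.038)[:2])
print("screw",onz(c,th(398,150),.035)[:2],"pin",onz(c,th(388,232),.035)[:2],"slot ends",onz(c,th(320,224),.03)[:2],onz(c,th(420,236),.03)[:2])
print("knob top",onz(c,th(88,340),.0685)[:2],"pivot",onz(c,th(85,230),.05)[:2])
E
```

```text
foot ((533.1805419921875, 199.38467407226562), (242.96034240722656, 172.27735900878906), 83.36900329589844) [[433.5902404785156, 88.66397094726562], [604.715087890625, 68.77032470703125], [632.7708740234375, 310.1053771972656], [461.64599609375, 329.9990234375]]
tray ((555.3858032226562, -196.12539672851562), (211.22837829589844, 152.33644104003906), 86.44562530517578) [[472.81646728515625, -296.8143310546875], [624.8599243164062, -306.258544921875], [637.9551391601562, -95.43646240234375], [485.91168212890625, -85.99224853515625]]
blade ((552.624755859375, -214.2427520751953), (134.22767639160156, 38.00059127807617), 82.47518157958984) [[524.9991455078125, -278.2904357910156], [562.6724853515625, -283.2668151855469], [580.2503662109375, -150.195068359375], [542.5770263671875, -145.21868896484375]]
blade corners [array([ 0.5797, -0.1501]), array([ 0.5631, -0.2832]), array([ 0.5269, -0.2786]), array([ 0.5425, -0.1463])]
notch [array([ 0.5727, -0.211 ]), array([ 0.5705, -0.2229]), array([ 0.5623, -0.2106]), array([ 0.5604, -0.2217])]
grip top [array([ 0.5479, -0.2008]), array([ 0.5455, -0.2288]), array([ 0.533 , -0.2268]), array([ 0.5358, -0.1978])]
bed corners [array([0.5274, 0.2847]), array([0.5066, 0.107 ]), array([0.5564, 0.1021]), array([0.5763, 0.2836])]
fence foot/top line [0.57715095 0.26733737] [0.55935988 0.1192126 ]
fence ends top far [0.5854601 0.2619014] [0.57001575 0.11421328]
screw [0.5914423 0.1825371] pin [0.56010384 0.18532358] slot ends [0.56371794 0.21217009] [0.55938025 0.17412387]
knob top [0.51455696 0.28761716] pivot [0.55793851 0.29564089]
```

```bash
cat >> h.py <<'E'
from scipy.spatial.transform import Rotation as Ro
def Rd(yaw_x):  # tool down, tool-x axis at angle yaw_x (deg, world)
    a=np.radians(yaw_x); x=np.array([np.cos(a),np.sin(a),0]); z=np.array([0,0,-1.]); return np.column_stack([x,np.cross(z,x),z])
def plan(p,Rt,n,s=None):
    s=s or sense(); p0=np.array(s["tcp_pos"]); R0=Ro.from_matrix(s["ee_rot"]); R1=Ro.from_matrix(Rt)
    w=(R0.inv()*R1).as_rotvec()/n; d=(np.array(p)-p0)/n
    print("t",s["time_s"],"tot",((np.array(p)-p0)*1000).round(1),"rot deg",np.degrees(w*n).round(2))
    R=R0
    for i in range(n):
        print((R.as_matrix().T@d*1000).round(1).tolist()+w.round(3).tolist()); R=R*Ro.from_rotvec(w)
E
python3 -c "
from h import *
plan([.540,-.213,.12],Rd(263-.3+.0),10)"
```

```text
t 0.15 tot [ 322.4  372.4 -101.7] rot deg [ 9.000e-02  5.000e-02 -6.232e+01]
[-43.2, 23.7, 10.2, 0.0, 0.0, -0.109]
[-45.5, 18.8, 10.2, 0.0, 0.0, -0.109]
[-47.3, 13.8, 10.2, 0.0, 0.0, -0.109]
[-48.5, 8.6, 10.2, 0.0, 0.0, -0.109]
[-49.2, 3.3, 10.2, 0.0, 0.0, -0.109]
[-49.2, -2.1, 10.2, 0.0, 0.0, -0.109]
[-48.7, -7.4, 10.2, 0.0, 0.0, -0.109]
[-47.6, -12.7, 10.2, 0.0, 0.0, -0.109]
[-46.0, -17.8, 10.2, 0.0, 0.0, -0.109]
[-43.8, -22.6, 10.2, 0.0, 0.0, -0.109]
```

>>> carry_out(
  commands=[-43,24,10,0,0,-0.11,-45,19,10,0,0,-0.11,-47,14,10,0,0,-0.11,-48,9,10,0,0,-0.11,-49,3,10,0,0,-0.11],
  grip=40,
)

```text
time_s: 0.78
tcp_pos: [0.3776, -0.3952, 0.169]
ee_rot: [[-0.609, -0.793, -0.001], [-0.793, 0.609, 0.002], [-0.001, 0.002, -1.0]]
wrist_force: [0.5, 0.5, 0.4]
gripper_width: 0.523
```

```bash
python3 -c "
from h import *
plan([.540,-.213,.12],Rd(262.8),5)
print(sense()['joints'])"
```

```text
t 0.775 tot [162.4 182.2 -49. ] rot deg [  0.11   0.07 -30.3 ]
[-48.7, -3.6, 9.8, 0.0, 0.0, -0.106]
[-48.0, -8.7, 9.8, 0.0, 0.0, -0.106]
[-46.8, -13.7, 9.8, 0.0, 0.0, -0.106]
[-45.1, -18.6, 9.8, 0.0, 0.0, -0.106]
[-42.9, -23.3, 9.8, 0.0, 0.0, -0.106]
[-29.33553101  17.14832545 -15.05079395  -0.06150135 -57.91694095
  -8.12761399]
```

>>> carry_out(
  commands=[-49,-4,10,0,0,-0.106,-48,-9,10,0,0,-0.106,-47,-14,10,0,0,-0.106,-45,-19,10,0,0,-0.106,-43,-23,9,0,0,-0.106],
)

```text
time_s: 1.4
tcp_pos: [0.5436, -0.2047, 0.1178]
ee_rot: [[-0.106, -0.994, -0.003], [-0.994, 0.106, 0.002], [-0.002, 0.003, -1.0]]
wrist_force: [0.9, -0.9, -0.1]
gripper_width: 0.46
```

```bash
python3 -c "
from h import *
c=calibration('wrist');im=capture('wrist')
cv2.imwrite('pics/w1.png',im[:,:,::-1])
plan([.540,-.213,.06],Rd(262.8),3)
print(proj(c,[[.5405,-.2136,.043],[.5714,-.2167,.009]]))"
```

```text
t 1.45 tot [ -7.  -11.7 -56.6] rot deg [0.09 0.13 1.53]
[4.2, 1.9, 18.8, 0.0, 0.001, 0.009]
[4.2, 1.9, 18.9, 0.0, 0.001, 0.009]
[4.2, 1.9, 18.9, 0.0, 0.001, 0.009]
[[317.70672607 237.60504037]
 [272.82304573 223.57922167]]
```

View pics/w1.png

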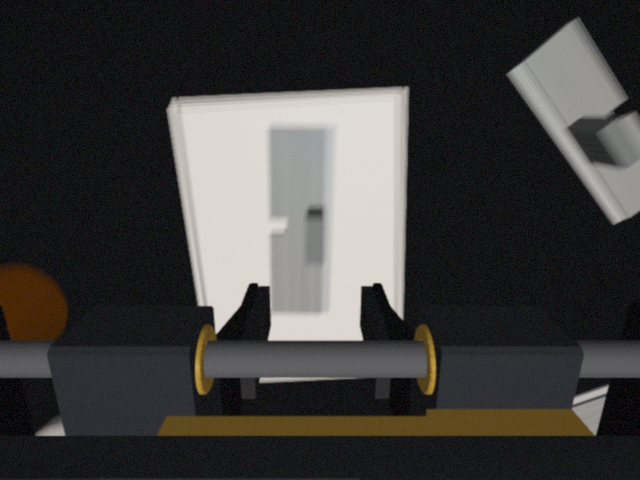

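The wrist view shows the blade with its grip top at about (315,241) and the notch at (273,225), within 4 px of where my estimates project. I'm descending.

>>> carry_out(
  commands=[4,2,19,0,0,0.009,4,2,19,0,0,0.009,4,2,19,0,0,0.009,0,0,0,0,0,0],
)

```text
time_s: 1.95
tcp_pos: [0.5402, -0.2104, 0.0567]
ee_rot: [[-0.123, -0.992, -0.003], [-0.992, 0.123, 0.003], [-0.002, 0.004, -1.0]]
wrist_force: [-0.1, 1.0, -0.5]
gripper_width: 0.458
```

```bash
python3 -c "
from h import *
c=calibration('wrist');im=capture('wrist')
cv2.imwrite('pics/w2.png',im[:,:,::-1])
plan([.5400,-.213,.0125],Rd(262.8),4)
print(proj(c,[[.5405,-.2136,.043],[.5714,-.2167,.009]]))"
```

```text
t 2.0 tot [ -1.2  -2.4 -45.3] rot deg [0.07 0.12 0.17]
[0.7, 0.2, 11.3, 0.0, 0.001, 0.001]
[0.7, 0.2, 11.3, 0.0, 0.001, 0.001]
[0.7, 0.2, 11.3, 0.0, 0.001, 0.001]
[0.7, 0.2, 11.3, 0.0, 0.001, 0.001]
[[312.93827409 287.40481069]
 [257.41683303 263.51753685]]
```

View pics/w2.png

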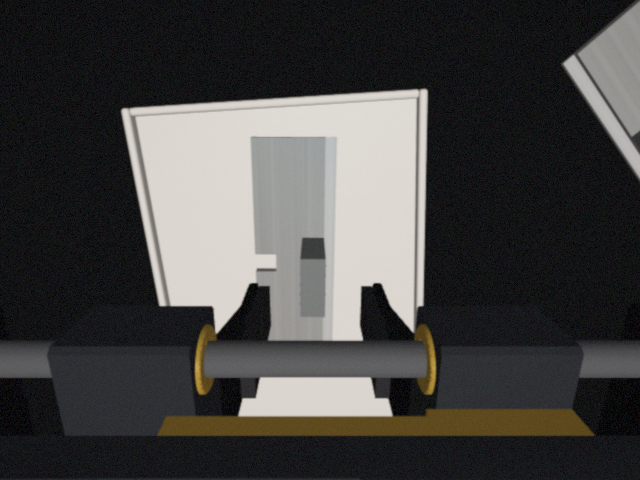

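The grip's top is centred at (313,287), exactly as predicted. I'm going down to grasp height.

>>> carry_out(
  commands=[1,0,15,0,0,0,1,0,15,0.0,0.001,0.002,0.5,0,10,0,0.001,0,0,0,4,0,0,0,0,0,0,0,0,0],
)

```text
time_s: 2.62
tcp_pos: [0.5421, -0.2133, 0.0123]
ee_rot: [[-0.124, -0.992, 0.002], [-0.992, 0.124, -0.0], [0.0, -0.002, -1.0]]
wrist_force: [-0.0, -0.1, -0.1]
gripper_width: 0.46
```

```bash
python3 -c "
from h import *
plan([.5400,-.213,.0125],Rd(262.8),1); print(sense()['wrist_force'])"
```

```text
t 2.625 tot [-2.1  0.3  0.2] rot deg [-0.09 -0.01  0.07]
[-0.1, 2.2, -0.3, -0.002, -0.0, 0.001]
[-0.02150349 -0.08174163 -0.10562125]
```

>>> carry_out(
  commands=[0,2,0,0,0,0,0,0,0,0,0,0,0,0,0,0,0,0,0,0,0,0,0,0,0,0,0,0,0,0],
  grip=0,
)

```text
time_s: 3.25
tcp_pos: [0.5409, -0.2131, 0.0134]
ee_rot: [[-0.124, -0.992, 0.004], [-0.992, 0.124, -0.001], [0.0, -0.004, -1.0]]
wrist_force: [1.2, 0.1, -1.0]
gripper_width: 0.136
```

```bash
python3 -c "
from h import *
s=sense();print(s['tcp_pos'],s['gripper_width']*87,s['wrist_force'],s['joint_velocities'])"
```

```text
[ 0.54085533 -0.21308902  0.01339084] 11.831191567208652 [ 1.18482021  0.0634925  -1.04461924] [ 0.00624325 -0.06510866 -0.08286161 -0.11803935  0.08989799 -0.00681291]
```

>>> carry_out(
  commands=[0,0,-4,0,0,0,0,0,-10,0,0,0,0,0,-20,0,0,0,0,0,-30,0,0,0,0,0,-30,0,0,0],
)

```text
time_s: 3.88
tcp_pos: [0.5377, -0.2126, 0.1084]
ee_rot: [[-0.125, -0.992, -0.004], [-0.992, 0.125, 0.001], [-0.0, 0.004, -1.0]]
wrist_force: [0.1, -0.0, -1.7]
gripper_width: 0.137
```

```bash
python3 -c "
from h import *
s=sense();print(s['gripper_width']*87,s['wrist_force'],s['moment'])
plan([.552,.28,.16],Rd(263.2),12)"
```

```text
11.944624436008317 [ 0.10963164 -0.00512187 -1.65536824] [0.04762377 0.04714175 0.03335303]
t 3.875 tot [ 14.3 492.6  51.6] rot deg [ 0.25  0.02 -0.37]
[-40.9, 4.0, -4.3, 0.0, 0.0, -0.001]
[-40.9, 3.9, -4.3, 0.0, 0.0, -0.001]
[-40.9, 3.9, -4.3, 0.0, 0.0, -0.001]
[-40.9, 3.9, -4.3, 0.0, 0.0, -0.001]
[-40.9, 3.9, -4.3, 0.0, 0.0, -0.001]
[-40.9, 3.8, -4.3, 0.0, 0.0, -0.001]
[-40.9, 3.8, -4.3, 0.0, 0.0, -0.001]
[-40.9, 3.8, -4.3, 0.0, 0.0, -0.001]
[-40.9, 3.8, -4.3, 0.0, 0.0, -0.001]
[-40.9, 3.8, -4.3, 0.0, 0.0, -0.001]
[-40.9, 3.7, -4.3, 0.0, 0.0, -0.001]
[-40.9, 3.7, -4.3, 0.0, 0.0, -0.001]
```

>>> carry_out(
  commands=[-25,4,-10,0,0,0,-41,4,-10,0,0,0,-41,4,-10,0,0,0,-41,4,-5,0,0,0,-41,4,-5,0,0,0],
)

```text
time_s: 4.5
tcp_pos: [0.5428, -0.0201, 0.1559]
ee_rot: [[-0.131, -0.991, 0.005], [-0.991, 0.131, 0.001], [-0.002, -0.005, -1.0]]
wrist_force: [0.3, 0.6, -1.2]
gripper_width: 0.133
```

>>> carry_out(
  commands=[-41,4,-3,0,0,0,-41,4,-3,0,0,0,-41,4,-3,0,0,0,-41,4,0,0,0,0,-41,4,0,0,0,0],
)

```text
time_s: 5.12
tcp_pos: [0.5483, 0.1926, 0.1699]
ee_rot: [[-0.131, -0.991, 0.008], [-0.991, 0.131, 0.003], [-0.004, -0.008, -1.0]]
wrist_force: [0.6, 0.3, -1.6]
gripper_width: 0.136
```

```bash
python3 -c "
from h import *
s=sense();print(s['gripper_width']*87,s['wrist_force'],s['tcp_pos'])
plan([.552,.28,.16],Rd(263.2),3)"
```

```text
11.800400044096293 [ 0.62366076  0.30371958 -1.55341415] [0.54834283 0.19258677 0.16989267]
t 5.125 tot [ 3.7 87.4 -9.9] rot deg [-0.46  0.25 -0.7 ]
[-29.0, 2.6, 3.4, -0.003, 0.001, -0.004]
[-29.0, 2.5, 3.4, -0.003, 0.001, -0.004]
[-29.1, 2.4, 3.3, -0.003, 0.001, -0.004]
```

>>> carry_out(
  commands=[-29,3,3,-0.003,0.001,-0.004,-29,3,3,-0.003,0.001,-0.004,-29,2,3,-0.003,0.001,-0.004,0,0,0,0,0,0,0,0,0,0,0,0],
)

```text
time_s: 5.75
tcp_pos: [0.5503, 0.2859, 0.1627]
ee_rot: [[-0.115, -0.993, -0.001], [-0.993, 0.115, 0.002], [-0.002, 0.001, -1.0]]
wrist_force: [-0.4, -0.2, -2.4]
gripper_width: 0.139
```

```bash
python3 -c "
from h import *
s=sense();c=calibration('wrist');im=capture('wrist')
cv2.imwrite('pics/w3.png',im[:,:,::-1])
print(c,s['tcp_pos'])
print(proj(c,[[.5601,.1853,.04],[.5914,.1825,.035]]))"
```

```text
{'fx': 402.19163683303645, 'fy': 402.19163683303645, 'cx': 314.9584182708102, 'cy': 238.15669960307994, 'rvec': array([-0.17914254, -3.0845019 , -0.46871608]), 'tvec': array([ 0.51313868, -0.34984307,  0.23239246])} [0.5502533  0.28592925 0.16267368]
[[282.2881932   87.54906933]
 [236.54224062  89.31137976]]
```

View pics/w3.png

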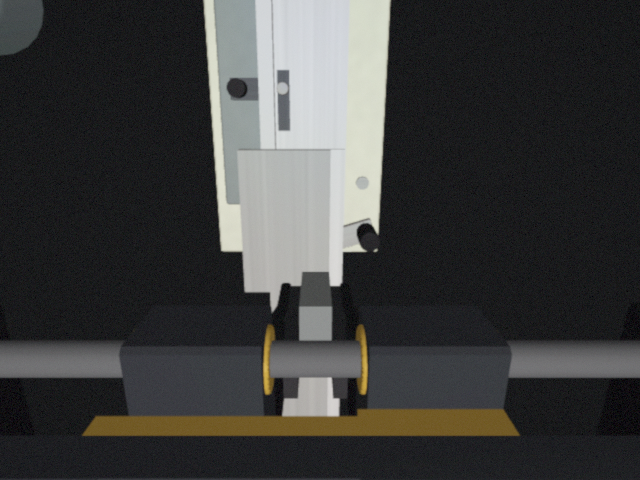

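```bash
python3 -c "
import cv2
t=cv2.imread('pics/w3.png')
cv2.imwrite('pics/w3a.png',cv2.resize(t[60:160,215:355],None,fx=5,fy=5,interpolation=cv2.INTER_CUBIC))
cv2.imwrite('pics/w3b.png',cv2.resize(t[180:310,205:395],None,fx=4,fy=4,interpolation=cv2.INTER_CUBIC))
"
```

```text
(no output)
```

View pics/w3a.png

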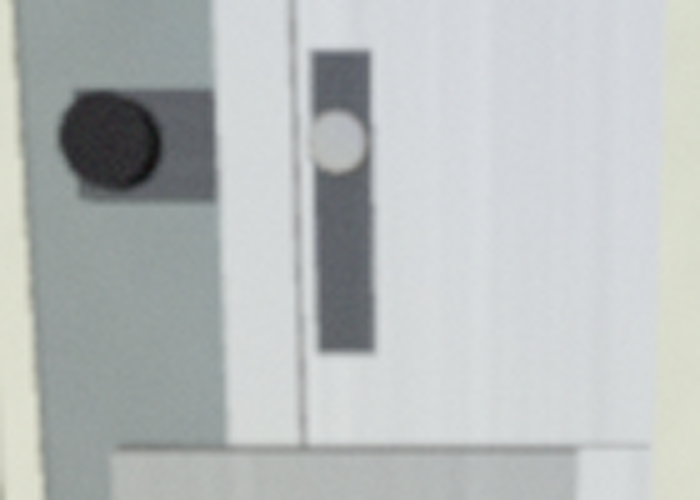

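View pics/w3b.png

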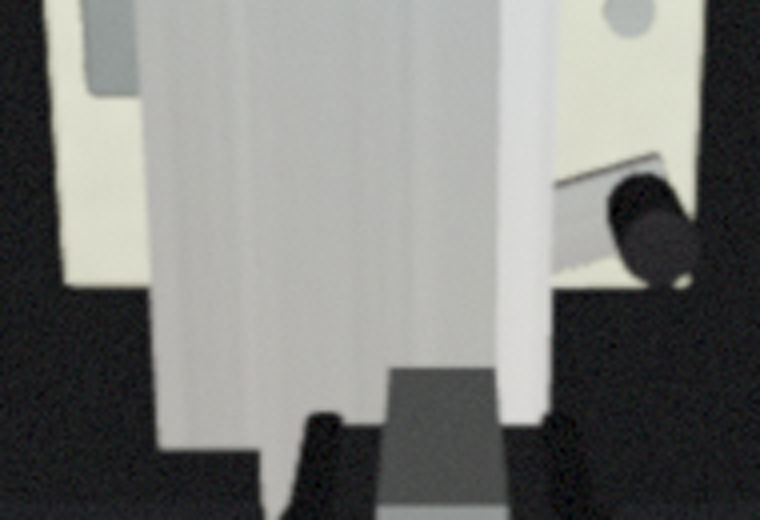

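```bash
cat > m.py <<'E'
from h import *
import json
E
python3 - <<'E'
from h import *
c=calibration('wrist'); s=sense(); T=np.array(s['tcp_pos']); R=np.array(s['ee_rot'])
a=lambda x,y:(215+(x+.5)/5-.5,60+(y+.5)/5-.5); b=lambda x,y:(205+(x+.5)/4-.5,180+(y+.5)/4-.5)
zt=T[2]-.0044
f=lambda p,z:(onz(c,p,z)).round(4)
c1=f(a(110,451),zt); c2=f(b(158,449),zt); c3=f(a(118,447),zt)
print("blade back corner",c1,"notch corner",c2, "len",np.linalg.norm(c1-c2),"(63)")
d=(c2-c1)[:2]; yaw=np.degrees(np.arctan2(-d[0],d[1])); print("blade yaw",yaw,"tool-derived",np.degrees(np.arctan2(R[1,0],R[0,0]))%360-270)
y=np.r_[d/np.linalg.norm(d),0]; x=np.array([y[1],-y[0],0])
n=(c1+68*.001*y + c2+.005*y)/2; print("notch mouth world",n,"rel TCP in blade axes mm",((n-T)@x*1e3,(n-T)@y*1e3),"expect 32,0")
pin=f(a(338,139),.040); print("pin",pin, "screw",f(a(110,139),.035))
se=[f(a(*p),.030) for p in [(341,50),(347,352)]]; print("slot ends",se,np.linalg.norm(se[0]-se[1]))
fl=[f(a(*p),.038) for p in [(290,0),(302,446)]]; 
ff=[f(a(*p),.030) for p in [(297,0),(306,446)]]; 
for L in (fl,ff):
  d=(L[1]-L[0]);print("fence",L,np.degrees(np.arctan2(-d[0],d[1])))
be=[f(a(*p),.030) for p in [(665,0),(652,440)]]; d=be[1]-be[0]; print("bed front",be,np.degrees(np.arctan2(-d[0],d[1])))
print("knob top",f(b(660,248),.0685))
E
```

```text
blade back corner [0.5739 0.2143 0.1583] notch corner [0.5815 0.2771 0.1583] len 0.06325820104935015 (63)
blade yaw -6.900328169277339 tool-derived -6.592136514156891
notch mouth world [0.5820852  0.28193562 0.1583    ] rel TCP in blade axes mm (np.float64(31.99461832260777), np.float64(-0.05668341779344047)) expect 32,0
pin [0.5602 0.1851 0.04  ] screw [0.5912 0.1812 0.035 ]
slot ends [array([0.5589, 0.1733, 0.03  ]), array([0.5636, 0.2127, 0.03  ])] 0.039679339712248234
fence [array([0.5642, 0.1673, 0.038 ]), array([0.571 , 0.2243, 0.038 ])] -6.803133333502991
fence [array([0.564 , 0.1664, 0.03  ]), array([0.5713, 0.225 , 0.03  ])] -7.100947549850077
bed front [array([0.5146, 0.1721, 0.03  ]), array([0.5218, 0.2299, 0.03  ])] -7.100614399988406
knob top [0.5136 0.2899 0.0685]
```

Cross-checks in the wrist view agree. Blade notch is at +32.0/−0.1 mm from the TCP (expected 32/0). The pin is at (0.5602, 0.1851), 6 mm before the fence, and the slot measures 40 mm. Holder yaw is about −7.0°. Next I'll stage the blade in front of the pin.

```bash
python3 -c "
from h import *
plan([.5215,.1899,.09],Rd(263.3),4)"
```

```text
t 5.8 tot [-28.8 -95.9 -72.7] rot deg [0.05 0.15 0.11]
[24.7, 4.4, 18.1, 0.0, 0.001, 0.0]
[24.7, 4.4, 18.1, 0.0, 0.001, 0.0]
[24.7, 4.4, 18.1, 0.0, 0.001, 0.0]
[24.7, 4.4, 18.2, 0.0, 0.001, 0.0]
```

>>> carry_out(
  commands=[25,4.5,18,0,0,0,25,4.5,18,0,0.001,0,25,4.5,18,0,0.001,0,25,4.5,18,0,0.001,0,0,0,0,0,0,0],
)

```text
time_s: 6.42
tcp_pos: [0.5204, 0.1826, 0.0902]
ee_rot: [[-0.12, -0.993, 0.001], [-0.993, 0.12, 0.001], [-0.001, -0.001, -1.0]]
wrist_force: [0.1, 0.6, -0.3]
gripper_width: 0.138
```

```bash
python3 -c "
from h import *
plan([.5215,.1899,.0500],Rd(263.3),4)"
```

```text
t 6.425 tot [  1.1   7.3 -40.2] rot deg [-0.04  0.05 -0.16]
[-1.8, -0.0, 10.1, -0.0, 0.0, -0.001]
[-1.8, -0.1, 10.1, -0.0, 0.0, -0.001]
[-1.8, -0.1, 10.1, -0.0, 0.0, -0.001]
[-1.8, -0.1, 10.1, -0.0, 0.0, -0.001]
```

>>> carry_out(
  commands=[-2,0,10,0,0,0,-2,0,10,0,0,0,-2,0,10,0,0,-0.001,-1,0,8,0,0,-0.001,0,0,0,0,0,0],
)

```text
time_s: 7.05
tcp_pos: [0.5237, 0.1923, 0.0511]
ee_rot: [[-0.116, -0.993, 0.005], [-0.993, 0.116, 0.003], [-0.004, -0.005, -1.0]]
wrist_force: [0.4, 0.2, -0.8]
gripper_width: 0.134
```

```bash
python3 -c "
from h import *
s=sense();c=calibration('wrist');im=capture('wrist')
cv2.imwrite('pics/w4.png',im[:,:,::-1]);print(s['wrist_force'])
im=capture('top');cv2.imwrite('pics/t4.png',cv2.resize(im[195:280,150:275],None,fx=6,fy=6,interpolation=cv2.INTER_CUBIC)[:,:,::-1])
plan([.5215,.1899,.0405],Rd(263.3),2)"
```

```text
[ 0.40731999  0.24038928 -0.82427929]
t 7.15 tot [ -2.7  -2.6 -11.5] rot deg [-0.34  0.27  0.03]
[1.5, 1.2, 5.7, -0.003, 0.002, 0.0]
[1.4, 1.2, 5.7, -0.003, 0.002, 0.0]
```

View pics/w4.png

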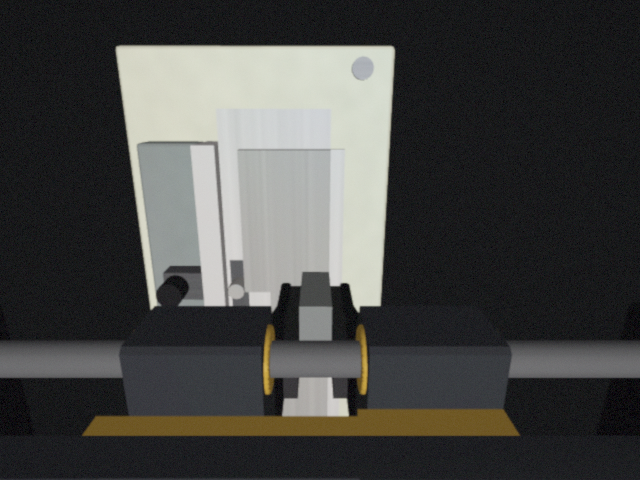

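>>> carry_out(
  commands=[1.3,1.4,3,-0.003,0.002,0,1,1,3,-0.003,0.002,0,0,0,1,0,0,0,0,0,0,0,0,0],
)

```text
time_s: 7.65
tcp_pos: [0.5219, 0.1905, 0.0454]
ee_rot: [[-0.116, -0.993, 0.001], [-0.993, 0.116, 0.001], [-0.001, -0.001, -1.0]]
wrist_force: [0.5, 1.0, -1.7]
gripper_width: 0.133
```

```bash
python3 -c "
from h import *
s=sense();print(s['wrist_force'],s['tcp_pos'])
plan([.5215,.1899,.0405],Rd(263.3),2)"
```

```text
[ 0.45572218  1.00700846 -1.67949922] [0.52187065 0.19047291 0.04537011]
t 7.65 tot [-0.4 -0.6 -4.9] rot deg [-0.05  0.08  0.03]
[0.3, 0.2, 2.4, -0.0, 0.001, 0.0]
[0.3, 0.2, 2.4, -0.0, 0.001, 0.0]
```

>>> carry_out(
  commands=[0.5,0.3,2,0,0.001,0,0,0,1.5,0,0,0,0,0,0.8,0,0,0,0,0,0,0,0,0],
)

```text
time_s: 8.15
tcp_pos: [0.5216, 0.19, 0.0409]
ee_rot: [[-0.116, -0.993, 0.001], [-0.993, 0.116, 0.0], [-0.001, -0.001, -1.0]]
wrist_force: [0.0, -1.4, -1.2]
gripper_width: 0.134
```

```bash
python3 -c "
from h import *
s=sense();c=calibration('wrist');im=capture('wrist')
print(s['wrist_force'],s['tcp_pos'])
plan([.5215,.1899,.0400],Rd(263.3),1)
cv2.imwrite('pics/w5.png',cv2.resize(im[220:320,140:280],None,fx=5,fy=5,interpolation=cv2.INTER_CUBIC)[:,:,::-1])
cv2.imwrite('pics/w5f.png',im[:,:,::-1])
"
```

```text
[ 0.03383652 -1.37401087 -1.18912548] [0.52161545 0.19001009 0.04090186]
t 8.2 tot [-0.2 -0.1 -1. ] rot deg [-0.07  0.04  0.03]
[0.1, 0.1, 1.0, -0.001, 0.001, 0.0]
```

View pics/w5.png

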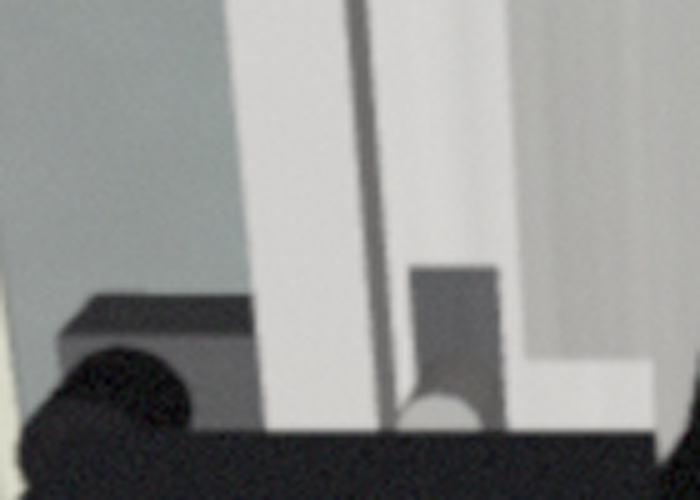

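```bash
python3 - <<'E'
from h import *
c=calibration('wrist'); T=np.array(sense()['tcp_pos'])
a=lambda x,y:(140+(x+.5)/5-.5,220+(y+.5)/5-.5)
th=np.radians(-7.0); x=np.array([np.cos(th),np.sin(th),0]); y=np.array([-np.sin(th),np.cos(th),0])
o=np.array([.5602,.1851,0])
p=onz(c,a(440,393),.040); w=[onz(c,a(*q),T[2]-.0044) for q in [(525,359),(650,359)]]
print("pin front edge rel pin est",(p-o)@x*1e3,(p-o)@y*1e3,"exp 0,-4")
for q in w: print("notch wall",(q-o)@x*1e3,(q-o)@y*1e3)
print("tcp rel",(T-o)@x*1e3,(T-o)@y*1e3)
E
```

```text
pin front edge rel pin est -0.005056850977903259 -3.1928619631288626 exp 0,-4
notch wall -7.107907965090056 -4.964522952913586
notch wall -18.45750835428899 -5.025510225297917
tcp rel -38.854016216736774 0.18744578964481387
```

```bash
python3 - <<'E'
import cv2,numpy as np
g=cv2.cvtColor(cv2.imread('pics/w5f.png'),cv2.COLOR_BGR2GRAY).astype(int)
print(g[286:308,222:240]); print(g[286:300,248:268:3].T)
E
```

```text
[[159 106  96  94  93  96  92  95  95  92  91  92  93  96  95  98  96 110]
 [163 106  96  93  95  93  97  97  93  92  92  92  94  95  97  99  98 106]
 [174 110  98  96  92  97  93  94  94  96  95  91  95  95  96  96  99 106]
 [174 111  95  95  94  95  93  95  95  90  92  93  93  95  98  99  97 107]
 [178 116  96  95  94  94  92  93  92  89  94  91  96  96  98  98  95 107]
 [177 122  98  95  93  87  90  91  89  92  92  95  94  94  97  98  95 104]
 [183 126  97  89  88  91  89  91  91  92  95  95  94  94  93  96  97 101]
 [185 134  94  86  85  89  92  93  91  93  95  94  93  94  94  93  98 103]
 [187 138  96  87  87  93  91  92  94  94  96  95  94  96  96  94  95 102]
 [188 138  92  88  90  90  94  97  96  94  95  98 100  96  96  94  92  99]
 [186 132  93  91  91  91  97  97  98  98 100  96  96  97  93  95  94  92]
 [169 116  95  92  95 100  99  94  99  98 101  96  98 100  96  94  89  96]
 [149 104  99 107 116 121 115 108 106 103  98  98  98  94  97  99  91  93]
 [132 122 135 145 155 157 152 145 138 131 112 105  97  98  98  94  92  93]
 [146 159 169 174 177 177 175 174 171 162 146 119 
[... 264 characters left out ...]
176 178 177 176 177 175 177 176 176 173 150 113  93  92  93]
 [156 155 155 156 158 156 157 156 155 154 151 154 151 137 109  82  82  86]
 [ 84  83  80  77  81  79  79  80  82  82  84  83  83  73  58  48  50  45]
 [ 36  39  44  35  34  38  38  34  39  33  36  32  28  31  28  33  33  37]]
[[177 178 177 177 176 185 199 207 208 207 208 208 207 207]
 [175 174 173 175 175 182 197 207 208 208 209 209 209 209]
 [171 172 171 171 174 178 197 208 208 208 209 208 209 210]
 [173 174 174 172 175 183 198 209 211 210 210 210 210 210]
 [172 173 172 172 174 181 198 208 209 210 208 209 209 209]
 [174 174 174 174 173 182 199 207 209 208 208 206 208 207]
 [177 176 177 175 176 182 197 207 207 209 209 209 208 209]]
```

>>> carry_out(
  commands=[-0.4,-0.5,0.7,0,0.001,0,0,-0.8,0,0,0,0,0,0,0,0,0,0],
)

```text
time_s: 8.57
tcp_pos: [0.5232, 0.1904, 0.0403]
ee_rot: [[-0.116, -0.993, 0.002], [-0.993, 0.116, -0.0], [0.0, -0.002, -1.0]]
wrist_force: [-0.5, 0.6, -1.6]
gripper_width: 0.132
```

```bash
cat > st.py <<'E'
from h import *
s=sense(); T=np.array(s['tcp_pos'])
th=np.radians(-7.0); x=np.array([np.cos(th),np.sin(th),0]); y=np.array([-np.sin(th),np.cos(th),0])
o=np.array([.5602,.1851,0]); F=np.array(s['wrist_force']); R=np.array(s['ee_rot'])
print("t",s['time_s'],"x to home mm",round(-((T-o)@x*1e3)-26,2),"y",round((T-o)@y*1e3,2),"z",round(T[2]*1e3,2),"F x,y,z",round(F@x,2),round(F@y,2),round(F[2],2),"M",np.round(s['moment'],3),"yaw",round(np.degrees(np.arctan2(R[1,0],R[0,0]))%360-270,2),"tilt",np.round(R[:2,2],4),"w",round(s['gripper_width']*87,2))
E
python3 st.py
```

```text
t 8.575 x to home mm 11.35 y 0.76 z 40.33 F x,y,z -0.55 0.57 -1.61 M [ 0.051  0.09  -0.023] yaw -6.67 tilt [ 0.0016 -0.0004] w 11.49
```

>>> carry_out(
  commands=[0.3,-1,0.3,0,0,0,0,-1,0,0,0,0,0,-1,0,0,0,0],
)

```text
time_s: 8.95
tcp_pos: [0.5263, 0.1897, 0.04]
ee_rot: [[-0.116, -0.993, 0.002], [-0.993, 0.116, -0.0], [0.0, -0.002, -1.0]]
wrist_force: [-0.4, -0.9, -1.7]
gripper_width: 0.139
```

```bash
python3 st.py
```

```text
t 8.95 x to home mm 8.17 y 0.41 z 40.03 F x,y,z -0.26 -0.91 -1.72 M [-0.024  0.148 -0.031] yaw -6.67 tilt [ 0.0015 -0.0004] w 12.07
```

>>> carry_out(
  commands=[0,-1.2,0,0,0,0,0,-1.2,0,0,0,0,0,-1.2,0,0,0,0],
)

```text
time_s: 9.32
tcp_pos: [0.5302, 0.1892, 0.04]
ee_rot: [[-0.116, -0.993, 0.002], [-0.993, 0.116, -0.0], [0.0, -0.002, -1.0]]
wrist_force: [0.7, 0.6, -2.7]
gripper_width: 0.134
```

```bash
python3 st.py
```

```text
t 9.325 x to home mm 4.28 y 0.44 z 40.03 F x,y,z 0.67 0.64 -2.66 M [ 0.004  0.092 -0.018] yaw -6.67 tilt [ 0.0016 -0.0004] w 11.69
```

The blade is past the pin's face with no resistance, so the pin is in the notch. I'm continuing to the fence in small steps.

>>> carry_out(
  commands=[0,-1,0,0,0,0,0,-1,0,0,0,0,0,-0.6,0,0,0,0,0,0,0,0,0,0],
)

```text
time_s: 9.82
tcp_pos: [0.533, 0.1889, 0.04]
ee_rot: [[-0.116, -0.993, 0.002], [-0.993, 0.116, -0.0], [0.0, -0.002, -1.0]]
wrist_force: [0.1, 0.6, -1.3]
gripper_width: 0.138
```

```bash
python3 st.py; python3 -c "
from h import *
im=capture('wrist');cv2.imwrite('pics/w6.png',cv2.resize(im[120:320,140:360],None,fx=3.5,fy=3,interpolation=cv2.INTER_CUBIC)[:,:,::-1])"
```

```text
t 9.825 x to home mm 1.42 y 0.46 z 40.03 F x,y,z 0.03 0.64 -1.25 M [0.017 0.216 0.024] yaw -6.68 tilt [ 0.0016 -0.0003] w 11.98
```

View pics/w6.png

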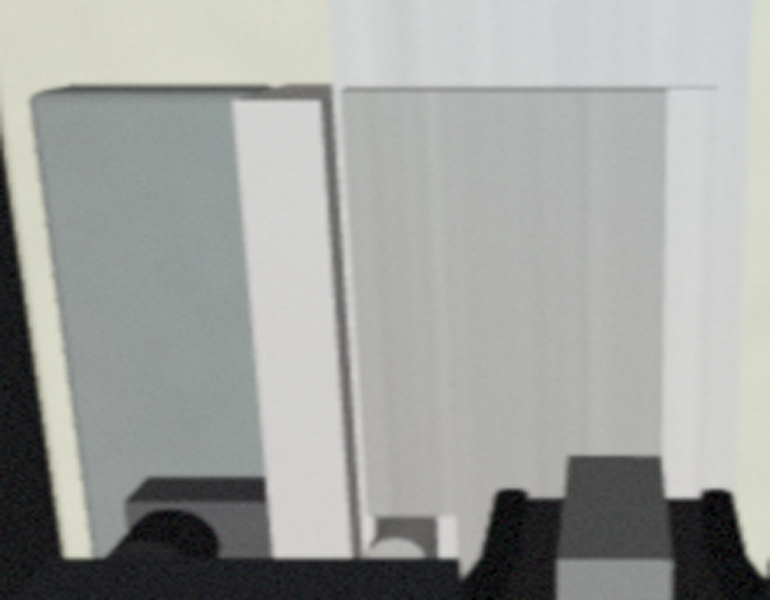

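The notch surrounds the pin, and there is a parallel gap of about 1.5 mm to the fence. I'm feeling for the fence in 0.5 mm steps.

>>> carry_out(
  commands=[0,-0.5,0.2,0,0,0,0,-0.5,0,0,0,0],
)

```text
time_s: 10.12
tcp_pos: [0.534, 0.1888, 0.0398]
ee_rot: [[-0.116, -0.993, 0.002], [-0.993, 0.116, -0.0], [0.0, -0.002, -1.0]]
wrist_force: [-0.1, -0.3, -2.1]
gripper_width: 0.136
```

```bash
python3 st.py
```

```text
t 10.125 x to home mm 0.48 y 0.44 z 39.81 F x,y,z -0.08 -0.32 -2.11 M [ 0.075  0.097 -0.011] yaw -6.67 tilt [ 0.0015 -0.0004] w 11.86
```

>>> carry_out(
  commands=[0,-0.5,0.2,0,0,0,0,-0.3,0,0,0,0],
)

```text
time_s: 10.38
tcp_pos: [0.5348, 0.1887, 0.0396]
ee_rot: [[-0.116, -0.993, 0.001], [-0.993, 0.116, -0.0], [0.0, -0.001, -1.0]]
wrist_force: [-0.4, -0.4, -2.1]
gripper_width: 0.134
```

```bash
python3 st.py
```

```text
t 10.375 x to home mm -0.38 y 0.44 z 39.59 F x,y,z -0.36 -0.48 -2.14 M [-0.016  0.139 -0.044] yaw -6.67 tilt [ 0.0015 -0.0004] w 11.65
```

>>> carry_out(
  commands=[0,-0.4,0,0,0,0,0,0,0,0,0,0],
)

```text
time_s: 10.62
tcp_pos: [0.5349, 0.1886, 0.0395]
ee_rot: [[-0.116, -0.993, 0.001], [-0.993, 0.116, -0.001], [0.0, -0.001, -1.0]]
wrist_force: [0.2, -0.4, -2.1]
gripper_width: 0.137
```

```bash
python3 st.py
```

```text
t 10.625 x to home mm -0.51 y 0.38 z 39.53 F x,y,z 0.29 -0.36 -2.09 M [ 0.019  0.139 -0.03 ] yaw -6.68 tilt [ 0.0009 -0.0005] w 11.94
```

>>> carry_out(
  commands=[0,-0.5,0,0,0,0],
)

```text
time_s: 10.75
tcp_pos: [0.535, 0.1885, 0.0395]
ee_rot: [[-0.116, -0.993, -0.0], [-0.993, 0.116, -0.001], [0.001, 0.0, -1.0]]
wrist_force: [-3.2, 1.1, -0.4]
gripper_width: 0.13
```

```bash
python3 st.py
```

```text
t 10.75 x to home mm -0.54 y 0.32 z 39.47 F x,y,z -3.36 0.73 -0.36 M [ 0.495  0.897 -0.002] yaw -6.69 tilt [-0.0001 -0.0007] w 11.32
```

>>> carry_out(
  commands=[0,-0.5,0,0,0,0],
)

```text
time_s: 10.88
tcp_pos: [0.535, 0.1885, 0.0395]
ee_rot: [[-0.117, -0.993, -0.001], [-0.993, 0.117, -0.001], [0.001, 0.001, -1.0]]
wrist_force: [-3.6, 0.8, 0.5]
gripper_width: 0.136
```

```bash
python3 st.py
```

```text
t 10.875 x to home mm -0.55 y 0.31 z 39.47 F x,y,z -3.66 0.37 0.46 M [ 0.488  1.05  -0.005] yaw -6.69 tilt [-0.001  -0.0008] w 11.86
```

The back edge has met the fence at about 3.6 N, and Fz shows the bed taking weight. One small nudge down, then release.

>>> carry_out(
  commands=[0,0,0.4,0,0,0,0,0,0,0,0,0],
)

```text
time_s: 11.12
tcp_pos: [0.535, 0.1885, 0.0394]
ee_rot: [[-0.116, -0.993, -0.001], [-0.993, 0.116, -0.001], [0.001, 0.001, -1.0]]
wrist_force: [-1.2, 0.9, -1.3]
gripper_width: 0.137
```

```bash
python3 st.py
```

```text
t 11.125 x to home mm -0.53 y 0.3 z 39.44 F x,y,z -1.31 0.71 -1.29 M [ 0.221  0.574 -0.009] yaw -6.68 tilt [-0.0008 -0.0009] w 11.9
```

>>> carry_out(
  commands=[0,0,0,0,0,0,0,0,0,0,0,0,0,0,0,0,0,0],
  grip=22,
)

```text
time_s: 11.5
tcp_pos: [0.537, 0.189, 0.0402]
ee_rot: [[-0.116, -0.993, 0.003], [-0.993, 0.116, 0.0], [-0.001, -0.003, -1.0]]
wrist_force: [0.5, -1.2, 0.1]
gripper_width: 0.246
```

```bash
python3 st.py;  python3 -c "
from h import *
im=capture('wrist');cv2.imwrite('pics/w7.png',cv2.resize(im[120:320,140:360],None,fx=3.5,fy=3,interpolation=cv2.INTER_CUBIC)[:,:,::-1])"
```

```text
t 11.5 x to home mm -2.46 y 1.0 z 40.16 F x,y,z 0.67 -1.09 0.13 M [0.041 0.09  0.02 ] yaw -6.64 tilt [0.0032 0.0004] w 21.42
```

View pics/w7.png

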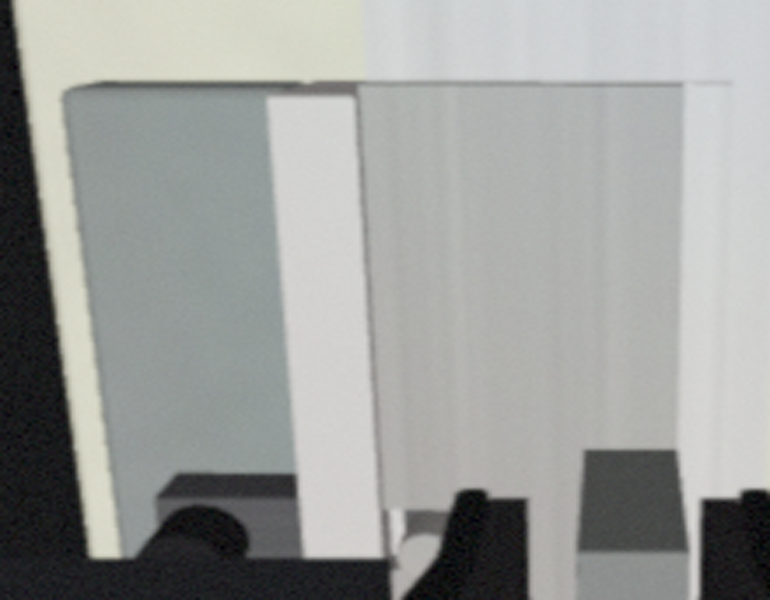

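Released: the back edge is flush with the fence (no gap line), the pin is in the notch, and both fingers are clear of the grip. I'll recentre slightly and lift out.

>>> carry_out(
  commands=[0,1.5,0,0,0,0,0,0,-8,0,0,0,0,0,-20,0,0,0,0,0,-30,0,0,0,0,0,-25,0,0,0],
)

```text
time_s: 12.18
tcp_pos: [0.5343, 0.1885, 0.1249]
ee_rot: [[-0.115, -0.993, 0.0], [-0.993, 0.115, -0.002], [0.002, -0.0, -1.0]]
wrist_force: [-0.4, 0.7, -0.2]
gripper_width: 0.254
```

```bash
python3 st.py;  python3 -c "
from h import *
im=capture('wrist');cv2.imwrite('pics/w8.png',im[:,:,::-1])
im=capture('top');cv2.imwrite('pics/t8.png',cv2.resize(im[195:280,150:275],None,fx=6,fy=6,interpolation=cv2.INTER_CUBIC)[:,:,::-1])"
```

```text
t 12.175 x to home mm 0.13 y 0.18 z 124.92 F x,y,z -0.49 0.6 -0.16 M [0.064 0.047 0.049] yaw -6.63 tilt [ 0.0001 -0.0021] w 22.11
```

View pics/w8.png

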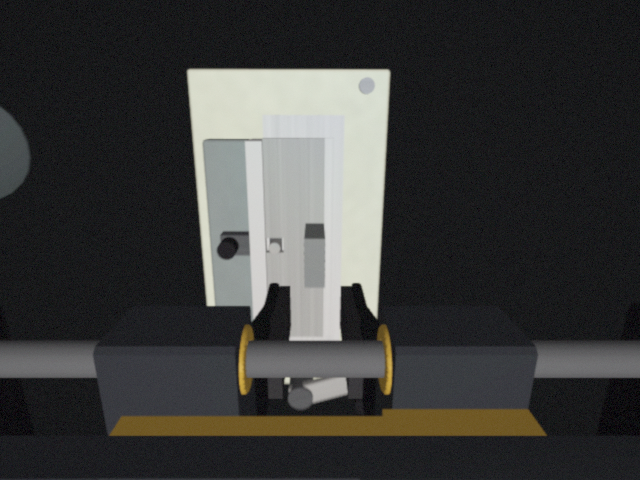

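View pics/t8.png

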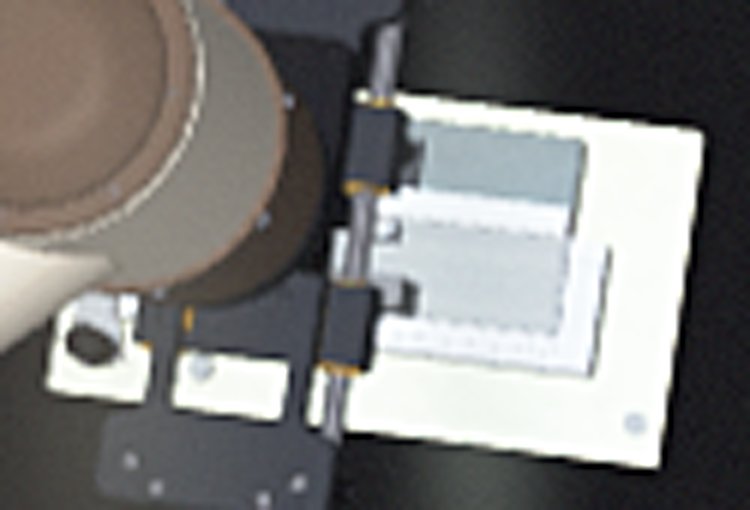

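Both views show the blade home: released, the pin in the notch, the back edge on the fence. The knob is at about (0.514, 0.289), 45 mm from the computed axis (0.558, 0.298), so the clamp stands at about 0.33 rad. I'm moving above the knob.

```bash
python3 -c "
from h import *
plan([.514,.2888,.105],Rd(263.3),4)"
```

```text
t 12.275 tot [-22.   99.3 -22. ] rot deg [-0.31  0.1   0.1 ]
[-24.0, 8.4, 5.5, -0.001, 0.0, 0.0]
[-24.0, 8.4, 5.5, -0.001, 0.0, 0.0]
[-24.0, 8.4, 5.5, -0.001, 0.0, 0.0]
[-24.0, 8.4, 5.5, -0.001, 0.0, 0.0]
```

>>> carry_out(
  commands=[-24,8,0,-0.001,0,0,-24,8,5,-0.001,0,0,-24,8,8,-0.001,0,0,-24,8,8,0,0,0,0,0,0,0,0,0],
  grip=27,
)

```text
time_s: 12.9
tcp_pos: [0.5137, 0.2902, 0.1043]
ee_rot: [[-0.117, -0.993, 0.001], [-0.993, 0.117, 0.001], [-0.001, -0.001, -1.0]]
wrist_force: [-0.2, -0.2, 0.6]
gripper_width: 0.311
```

```bash
python3 -c "
from h import *
plan([.514,.2888,.075],Rd(263.3),2)
c=calibration('wrist');print(proj(c,[.514,.2888,.0685]))
im=capture('wrist');cv2.imwrite('pics/w9.png',im[:,:,::-1])"
```

```text
t 12.9 tot [  0.3  -1.4 -29.3] rot deg [-0.05  0.07 -0.02]
[0.7, -0.2, 14.6, -0.0, 0.001, -0.0]
[0.7, -0.2, 14.6, -0.0, 0.001, -0.0]
[[313.70765826 273.36436096]]
```

View pics/w9.png

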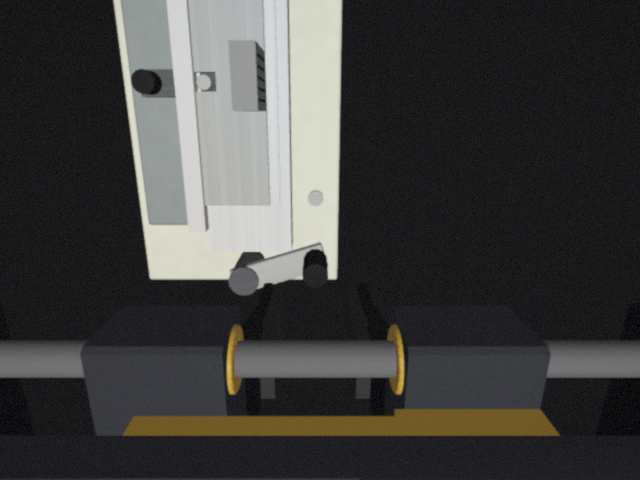

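The knob top is at (315,275), against (314,273) predicted, and the pivot cap at (244,281) is clear of the left finger. I'm descending around the knob.

>>> carry_out(
  commands=[1,0,15,0,0,0,0,0,15,0,0,0,0,0,0,0,0,0],
  grip=24,
)

```text
time_s: 13.32
tcp_pos: [0.5135, 0.286, 0.0721]
ee_rot: [[-0.12, -0.993, -0.0], [-0.993, 0.12, -0.0], [0.0, 0.0, -1.0]]
wrist_force: [-0.1, 0.0, -0.4]
gripper_width: 0.279
```

```bash
python3 -c "
from h import *
print(sense()['wrist_force'])
plan([.514,.2888,.049],Rd(263.3),3)
c=calibration('wrist');print(proj(c,[.514,.2888,.0685]))
im=capture('wrist');cv2.imwrite('pics/w10.png',im[:,:,::-1])"
```

```text
[-0.09786183  0.03272386 -0.35975259]
t 13.325 tot [  0.5   2.8 -23.1] rot deg [ 0.02 -0.   -0.21]
[-0.9, -0.0, 7.7, 0.0, -0.0, -0.001]
[-0.9, -0.0, 7.7, 0.0, -0.0, -0.001]
[-0.9, -0.0, 7.7, 0.0, -0.0, -0.001]
[[314.23112844 308.407945  ]]
```

View pics/w10.png

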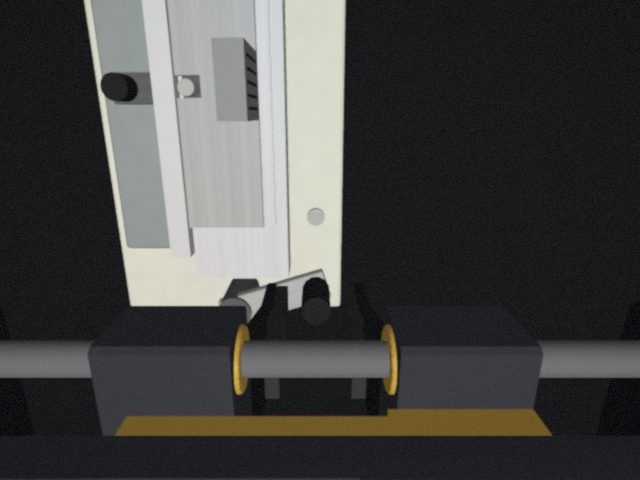

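>>> carry_out(
  commands=[-1,0,8,0,0,0,-1,0,8,0,0,0,-1,0,6,0,0,0,0,0,0,0,0,0],
)

```text
time_s: 13.88
tcp_pos: [0.515, 0.2897, 0.0498]
ee_rot: [[-0.12, -0.993, 0.002], [-0.993, 0.12, 0.002], [-0.002, -0.002, -1.0]]
wrist_force: [0.5, -0.4, 0.1]
gripper_width: 0.273
```

```bash
python3 st.py;python3 -c "
from h import *
plan([.514,.2888,.049],Rd(263.3),1)"
```

```text
t 13.875 x to home mm 31.62 y 98.27 z 49.84 F x,y,z 0.58 -0.29 0.08 M [0.014 0.165 0.019] yaw -6.92 tilt [0.0019 0.0016] w 23.78
t 13.875 tot [-1.  -0.9 -0.8] rot deg [-0.1   0.11 -0.22]
[1.0, 0.9, 0.8, -0.002, 0.002, -0.004]
```

Closing on the knob.

>>> carry_out(
  commands=[0,0,0,0,0,0,0,0,0,0,0,0,0,0,0,0,0,0,0,0,0,0,0,0],
  grip=0,
)

```text
time_s: 14.38
tcp_pos: [0.5139, 0.2895, 0.0499]
ee_rot: [[-0.121, -0.993, 0.0], [-0.993, 0.121, 0.001], [-0.001, 0.0, -1.0]]
wrist_force: [-0.7, 0.1, -0.1]
gripper_width: 0.151
```

```bash
cat > cl.py <<'E'
from h import *
import sys
s=sense(); T=np.array(s['tcp_pos']); th=np.radians(-7.0); x=np.array([np.cos(th),np.sin(th),0]); y=np.array([-np.sin(th),np.cos(th),0])
P=np.array([.5580,.2982,0]); d=T-P; a=np.arctan2(-(d@y),-(d@x)); r=np.hypot(d@x,d@y)*1e3
F=np.array(s['wrist_force']); R=np.array(s['ee_rot'])
print("t",s['time_s'],"ang",a.round(3),"r",r.round(1),"z",T[2].round(4),"F hold",(F@x).round(1),(F@y).round(1),F[2].round(1),"w",s['gripper_width']*87)
for k in range(1,6):
    b0=a+(k-1)*.12;b=a+k*.12; v=45e-3*(-(np.cos(b)-np.cos(b0))*x-(np.sin(b)-np.sin(b0))*y)
    print(b.round(2),(R.T@v*1e3).round(1))
E
python3 cl.py
```

```text
t 14.375 ang 0.317 r 45.0 z 0.0499 F hold -0.7 0.0 -0.1 w 13.14036011097862
0.44 [ 5. -2. -0.]
0.56 [ 4.7 -2.6 -0. ]
0.68 [ 4.4 -3.1 -0. ]
0.8 [ 4.  -3.6 -0. ]
0.92 [ 3.5 -4.1 -0. ]
```

>>> carry_out(
  commands=[5,-2,0,0,0,0,5,-2.5,0,0,0,0,4.5,-3,0,0,0,0],
)

```text
time_s: 14.75
tcp_pos: [0.5169, 0.2788, 0.0499]
ee_rot: [[-0.118, -0.993, -0.002], [-0.993, 0.118, 0.008], [-0.008, 0.003, -1.0]]
wrist_force: [-8.8, 5.4, 2.3]
gripper_width: 0.152
```

```bash
python3 cl.py
```

```text
t 14.75 ang 0.564 r 45.5 z 0.0499 F hold -9.4 4.3 2.3 w 13.196108719802524
0.68 [ 4.4 -3.1 -0. ]
0.8 [ 4.  -3.6 -0. ]
0.92 [ 3.5 -4.1 -0. ]
1.04 [ 3.  -4.5 -0. ]
1.16 [ 2.5 -4.8 -0. ]
```

>>> carry_out(
  commands=[5,-2.5,0,0,0,0,4.5,-3.3,0,0,0,0,4,-4,0,0,0,0,3.5,-4.5,0,0,0,0],
)

```text
time_s: 15.25
tcp_pos: [0.524, 0.2653, 0.0498]
ee_rot: [[-0.113, -0.994, -0.008], [-0.994, 0.112, 0.014], [-0.013, 0.009, -1.0]]
wrist_force: [-8.1, 4.0, 3.8]
gripper_width: 0.15
```

```bash
python3 cl.py
```

```text
t 15.25 ang 0.892 r 47.3 z 0.0498 F hold -8.5 3.0 3.8 w 13.016221415755844
1.01 [ 3.2 -4.4 -0.1]
1.13 [ 2.6 -4.7 -0.1]
1.25 [ 2.  -5.  -0.1]
1.37 [ 1.4 -5.2 -0.1]
1.49 [ 0.8 -5.3 -0.1]
```

>>> carry_out(
  commands=[2,-5.5,0,0,0,0,2,-5.5,0,0,0,0,1.5,-6,0,0,0,0],
)

```text
time_s: 15.62
tcp_pos: [0.5319, 0.2564, 0.0497]
ee_rot: [[-0.109, -0.994, -0.024], [-0.994, 0.109, 0.008], [-0.006, 0.025, -1.0]]
wrist_force: [-9.6, 1.0, 5.2]
gripper_width: 0.15
```

```bash
python3 cl.py; python3 -c "
from h import *
plan([.5525,.2535,.0498],Rd(263.3),3)"
```

```text
t 15.625 ang 1.134 r 49.3 z 0.0497 F hold -9.6 -0.2 5.2 w 13.058338021736047
1.25 [ 2.  -5.  -0.1]
1.37 [ 1.4 -5.2 -0.1]
1.49 [ 0.8 -5.3 -0.1]
1.61 [ 0.2 -5.4 -0.1]
1.73 [-0.5 -5.4 -0.1]
t 15.625 tot [20.6 -2.9  0.1] rot deg [1.41 0.31 0.43]
[0.2, -6.9, -0.2, 0.008, 0.002, 0.002]
[0.2, -6.9, -0.1, 0.008, 0.002, 0.002]
[0.2, -6.9, -0.1, 0.008, 0.002, 0.002]
```

>>> carry_out(
  commands=[-0.5,-7,0,0.008,0.002,0.002,-0.5,-7,0,0.008,0.002,0.002,-0.5,-7,0,0.008,0.002,0.002],
)

```text
time_s: 16.0
tcp_pos: [0.5417, 0.2493, 0.0498]
ee_rot: [[-0.113, -0.993, -0.025], [-0.993, 0.113, -0.016], [0.018, 0.023, -1.0]]
wrist_force: [-9.9, -1.9, 7.9]
gripper_width: 0.151
```

```bash
python3 cl.py; python3 -c "
from h import *
plan([.5525,.2535,.0498],Rd(263.3),2)
im=capture('wrist');cv2.imwrite('pics/w11.png',im[:,:,::-1])"
```

```text
t 16.0 ang 1.372 r 51.6 z 0.0498 F hold -9.6 -3.1 7.9 w 13.16079293298246
1.49 [ 0.8 -5.3 -0.1]
1.61 [ 0.2 -5.4 -0.1]
1.73 [-0.5 -5.4 -0.1]
1.85 [-1.1 -5.3 -0.1]
1.97 [-1.8 -5.1 -0.1]
t 16.0 tot [10.8  4.2  0. ] rot deg [ 1.3  -1.05  0.22]
[-2.7, -5.1, -0.2, 0.011, -0.009, 0.002]
[-2.7, -5.1, -0.1, 0.011, -0.009, 0.002]
```

View pics/w11.png

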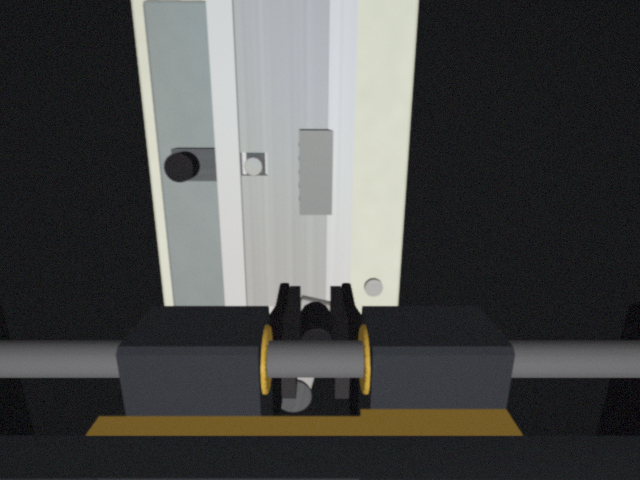

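>>> carry_out(
  commands=[-3,-6,0,0.011,-0.009,0.002,-3,-6,0,0.011,-0.009,0.002,-1,-5,0,0,0,0],
)

```text
time_s: 16.42
tcp_pos: [0.5487, 0.2461, 0.0498]
ee_rot: [[-0.115, -0.993, -0.025], [-0.993, 0.115, -0.018], [0.02, 0.022, -1.0]]
wrist_force: [-7.0, 3.0, 3.4]
gripper_width: 0.144
```

```bash
python3 cl.py; python3 -c "
from h import *
plan([.5525,.2535,.0498],Rd(263.3),2)"
```

```text
t 16.425 ang 1.517 r 53.0 z 0.0498 F hold -7.3 2.1 3.4 w 12.543956279310144
1.64 [ 0.  -5.4 -0.1]
1.76 [-0.6 -5.4 -0.1]
1.88 [-1.3 -5.2 -0.1]
2.0 [-1.9 -5.1 -0.2]
2.12 [-2.5 -4.8 -0.2]
t 16.425 tot [ 3.8  7.4 -0. ] rot deg [ 1.28 -1.17  0.1 ]
[-3.9, -1.5, -0.1, 0.011, -0.01, 0.001]
[-3.9, -1.5, -0.0, 0.011, -0.01, 0.001]
```

```bash
python3 -c "
import numpy as np
from scipy.optimize import least_squares as L
P=np.array([(.5139,.2895),(.5169,.2788),(.524,.2653),(.5319,.2564),(.5417,.2493),(.5487,.2461)])*1e3
r=L(lambda q:np.hypot(*(P-q[:2]).T)-q[2],[558,298,45]);print(r.x,r.fun)
r=L(lambda q:np.hypot(*(P-q[:2]).T)-45,[558,298]);print(r.x,r.fun)
"
python3 -c "
from h import *
im=capture('scene');cv2.imwrite('pics/s12.png',cv2.resize(im[240:360,365:525],None,fx=5,fy=5,interpolation=cv2.INTER_CUBIC)[:,:,::-1])
im=capture('top');cv2.imwrite('pics/t12.png',cv2.resize(im[195:280,150:275],None,fx=6,fy=6,interpolation=cv2.INTER_CUBIC)[:,:,::-1])"
```

```text
[569.63611181 298.33701325  56.35641138] [ 0.07591058 -0.11770251 -0.01726917  0.05925324  0.07988024 -0.08007238]
[560.03756578 290.63162877] [ 1.15144158 -0.26928325 -0.95005603 -0.68829707  0.21692001  0.95221821]
```

View pics/s12.png

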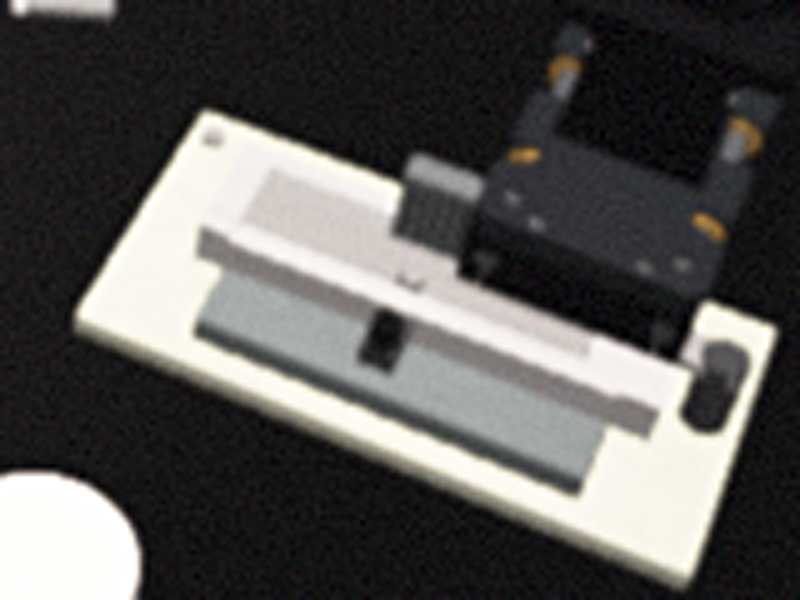

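The jaws slid along the round knob toward the pad edge, about 8 mm in y. The knob's x, which the jaws do fix, gives a clamp angle of about 1.5 rad. The scene view shows the blade undisturbed. I'll recentre and push a little towards the stop.

>>> carry_out(
  commands=[-4,-4,0,0.01,-0.01,0,-4,-4,0,0.01,-0.01,0,-2,-3,0,0,0,0],
)

```text
time_s: 16.9
tcp_pos: [0.5502, 0.2457, 0.0498]
ee_rot: [[-0.113, -0.993, -0.027], [-0.993, 0.113, -0.019], [0.022, 0.025, -0.999]]
wrist_force: [-7.6, 2.0, 3.7]
gripper_width: 0.147
```

```bash
python3 cl.py
```

```text
t 16.9 ang 1.545 r 53.1 z 0.0498 F hold -7.8 1.1 3.7 w 12.80831947891347
1.66 [-0.1 -5.4 -0.1]
1.78 [-0.8 -5.3 -0.1]
1.9 [-1.4 -5.2 -0.2]
2.02 [-2.  -5.  -0.2]
2.14 [-2.6 -4.7 -0.2]
```

>>> carry_out(
  commands=[-2,-5,0,0,0,0,-2,-6,0,0,0,0],
)

```text
time_s: 17.15
tcp_pos: [0.5532, 0.2444, 0.0497]
ee_rot: [[-0.112, -0.993, -0.045], [-0.993, 0.113, -0.028], [0.033, 0.041, -0.999]]
wrist_force: [-19.5, 2.0, 13.8]
gripper_width: 0.147
```

```bash
python3 cl.py
```

```text
t 17.15 ang 1.604 r 54.0 z 0.0497 F hold -19.6 -0.4 13.8 w 12.776417474335295
1.72 [-0.4 -5.4 -0.2]
1.84 [-1.1 -5.3 -0.3]
1.96 [-1.7 -5.1 -0.3]
2.08 [-2.3 -4.9 -0.3]
2.2 [-2.9 -4.6 -0.3]
```

Force has risen to about 20 N, so it is at the stop. I'll unload, open and retreat upward.

>>> carry_out(
  commands=[0,0,0,0,0,0,0,0,0,0,0,0],
)

```text
time_s: 17.4
tcp_pos: [0.5527, 0.2445, 0.05]
ee_rot: [[-0.111, -0.993, -0.045], [-0.993, 0.113, -0.028], [0.033, 0.042, -0.999]]
wrist_force: [-0.7, -0.3, -1.3]
gripper_width: 0.145
```

>>> carry_out(
  commands=[0,0,0,0,0,0,0,0,0,0,0,0,0,0,0,0,0,0],
  grip=24,
)

```text
time_s: 17.77
tcp_pos: [0.5541, 0.2444, 0.0503]
ee_rot: [[-0.111, -0.993, -0.043], [-0.993, 0.113, -0.028], [0.032, 0.04, -0.999]]
wrist_force: [0.5, 0.2, 0.3]
gripper_width: 0.27
```

```bash
python3 cl.py; python3 -c "
from h import *
im=capture('wrist');cv2.imwrite('pics/w13.png',im[:,:,::-1])"
```

```text
t 17.775 ang 1.62 r 53.9 z 0.0503 F hold 0.5 0.3 0.3 w 23.477743673194396
1.74 [-0.5 -5.4 -0.2]
1.86 [-1.2 -5.3 -0.2]
1.98 [-1.8 -5.1 -0.3]
2.1 [-2.4 -4.8 -0.3]
2.22 [-3.  -4.5 -0.3]
```

View pics/w13.png

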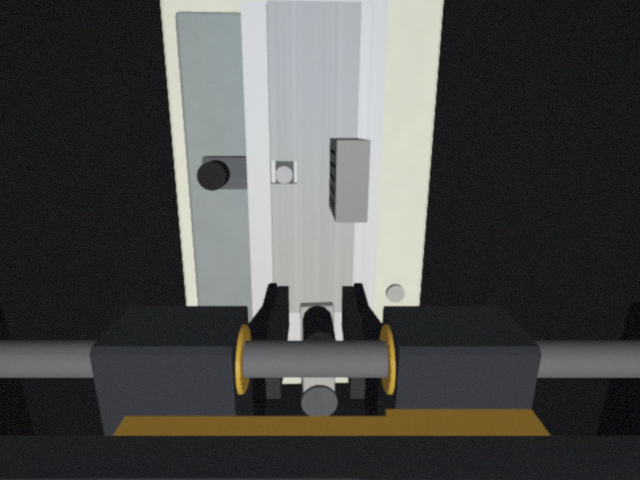

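The fingers have opened clear of the knob on both sides; the clamp points along −y and the blade is still home. I'm lifting away.

>>> carry_out(
  commands=[0,0,-10,0,0,0,0,0,-25,0,0,0,0,0,-40,0,0,0,-20,0,-40,0,0,0,-50,0,-20,0,0,0],
)

```text
time_s: 18.45
tcp_pos: [0.5682, 0.3157, 0.1889]
ee_rot: [[-0.116, -0.992, -0.044], [-0.993, 0.117, -0.029], [0.034, 0.04, -0.999]]
wrist_force: [1.7, -0.7, -0.3]
gripper_width: 0.279
```

>>> carry_out(
  commands=[-50,0,0,0,0,0,0,0,0,0,0,0,0,0,0,0,0,0],
)

```text
time_s: 18.82
tcp_pos: [0.5752, 0.3698, 0.1919]
ee_rot: [[-0.113, -0.993, -0.037], [-0.993, 0.114, -0.024], [0.028, 0.034, -0.999]]
wrist_force: [0.8, 0.1, -0.1]
gripper_width: 0.276
```

```bash
python3 st.py; python3 -c "
from h import *
im=capture('wrist');cv2.imwrite('pics/w14.png',im[:,:,::-1])
im=capture('top');cv2.imwrite('pics/t14.png',im[:,:,::-1])
im=capture('scene');cv2.imwrite('pics/s14.png',cv2.resize(im[240:360,365:525],None,fx=5,fy=5,interpolation=cv2.INTER_CUBIC)[:,:,::-1])"
```

```text
t 18.825 x to home mm -18.4 y 185.18 z 191.87 F x,y,z 0.75 0.14 -0.13 M [ 0.111 -0.015  0.01 ] yaw -6.5 tilt [-0.0374 -0.0239] w 24.04
```

View pics/w14.png

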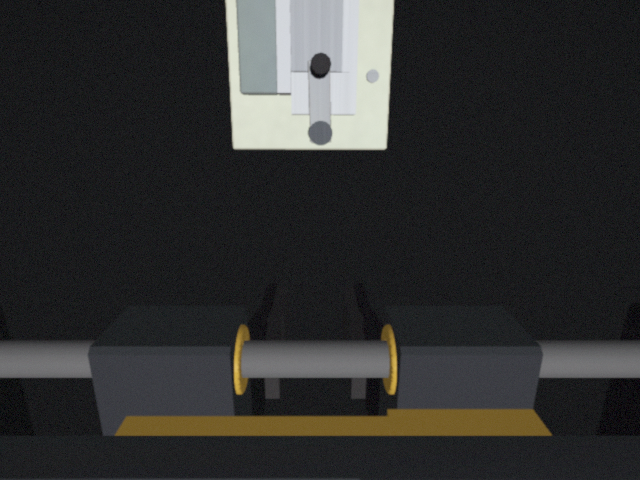

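View pics/t14.png

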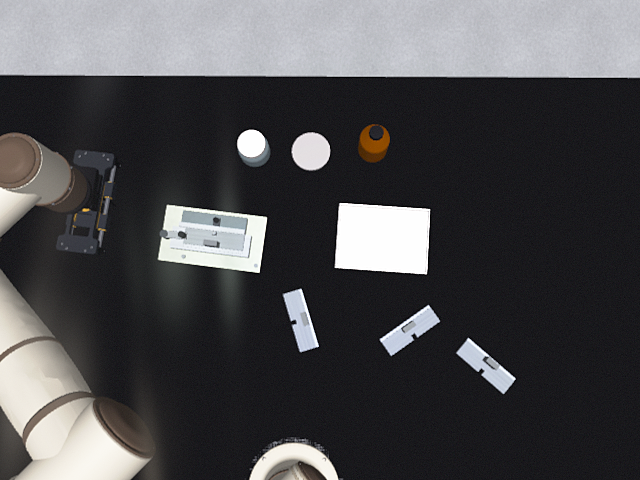

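View pics/s14.png

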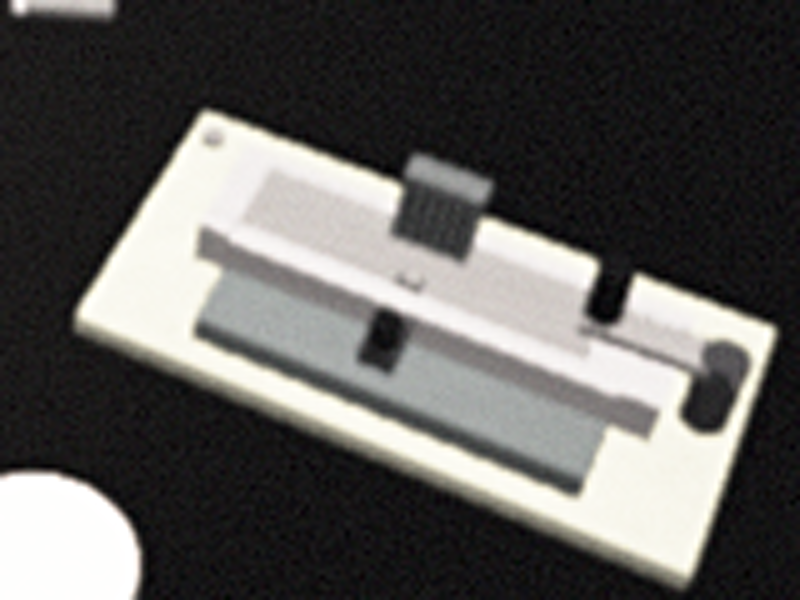

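The clamp runs from pivot (320,133) to knob (320,65) in the wrist view, over the blade's end. The jar, dish and bottle are at their original pixels. One numeric check before handing in.

```bash
python3 - <<'E'
from h import *
c=calibration('wrist')
k=onz(c,(320,65),.0685);p=onz(c,(320,133),.0685)
d=k-p; a=np.radians(-7); x=np.array([np.cos(a),np.sin(a),0]);y=np.array([-np.sin(a),np.cos(a),0])
print(k,p,"angle",np.arctan2(-(d@y),-(d@x)),"r",np.hypot(d[0],d[1]))
ct=calibration('top'); im=cv2.imread('pics/t14.png'); cv2.imwrite('pics/t14c.png',cv2.resize(im[200:275,155:270],None,fx=6,fy=6,interpolation=cv2.INTER_CUBIC))
t0=cv2.imread('pics/top0.png'); print("bystander diff", np.abs(im[115:175,230:400].astype(int)-t0[115:175,230:400]).mean())
E
```

```text
[0.5537281  0.25373911 0.0685    ] [0.55866643 0.29718316 0.0685    ] angle 1.5797841445367968 r 0.04372381847100193
bystander diff 2.481830065359477
```

View pics/t14c.png

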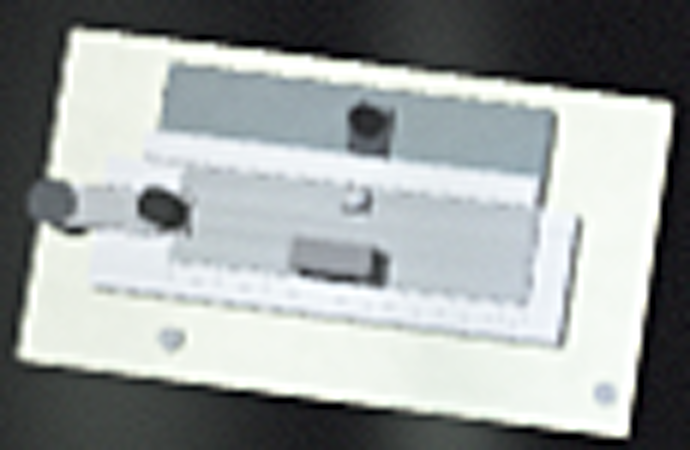

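The clamp is at about 1.58 rad, the blade's back edge is flush and parallel to the fence, and the pin is in the notch. Handing in.

```bash
python3 -c "
from station import *
print(finish_job())"
```

```text
the job is handed in; nothing more can be done
None
```

I took the farthest blade, the one in the white tray, by its finger grip and set it just above the bed, in front of the pin. I then slid it in until the back edge met the fence at about 3.6 N. After releasing it, I swung the clamp from about 0.32 rad to its stop and moved the arm clear. The job was handed in at about 19 s of the 72 s allowed.

- **Blade:** in the last views its back edge looks flush and parallel with the fence, and the pin stands inside the notch. I judged that by eye and did not measure the final gap.
- **Clamp:** the arm measures about 1.58 rad and lies over the blade's end.
- **Jar, bottle and dish:** they look unmoved in the overhead view.
- **Robot:** it ended clear of everything, with wrist force near zero.

Two things did not agree or go as planned:
- **Pin position:** two camera estimates along the slot differed by about 1 mm. I aimed between them, and the pin entered the notch without any force I could feel.
- **Clamp swing:** the jaws slid about 8 mm along the knob, and the tool tilted about 3° while turning it. The wrist force on the tool peaked at roughly 24 N when it reached the stop.

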